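# Reload the guarded vise through its split door

## Task

On the panel-building bench, swing the upper half of the guard's split front door wide open (about square to the guard), leaving the lower half bolted. Move the finished black piece from the vise into the grey tote, then lay every aluminium block from the bench flat on the vise's parallels, side by side with their long sides running from jaw to jaw, and push the sliding jaw fully home so that they are all clamped against the fixed jaw. Finally close the upper half door again and do not disturb the other things on the bench.

Things in the scene. Friction and masses are not known exactly. Their poses are not given: they have to be found in the camera images.
- guard: Fixed, clear-walled bench guard with aluminium edges, 315 x 290 mm and 190 mm high, open at the top, with the blue vise inside; it does not move. Origin on the table under the middle of the vise; x points away from the split front door (the door is on the -x side) towards the fixed jaw, y to the left seen from the door, z up. Inside faces of the side walls at y = -138 and +138 mm, of the back wall at x = +147 mm.
- vise_seat (a point): Middle of the vise, on top of its two steel parallels (45 mm above the table): a clamped block's centre comes to x = 0, 22 mm above this point; axes as the guard's. Fixed jaw's face at x = +30 mm, end stops at y = -83 and +83; jaws and stops stand 16 mm above the parallels. Parallels run along y at x = -21 and +17, 10 mm wide. Room for three blocks side by side, e.g. at y = -52, 0, +52 mm.
- jaw (a joint): Sliding jaw of the vise, m. 0 = fully open (its face 84 mm from the fixed jaw), grows as it slides along the guard's +x; 0.024 = closed on a 60 mm block, end stop 0.0275. Moves with about 5 N of friction and stays where it is left. At the start 0 to 0.006.
- jaw_lug (a point): Point on the door-side face of the red upright push plate on the sliding jaw (plate 10 mm thick in x, 70 mm wide in y, its top 115 mm above the table); this point is at its face's middle, at the top edge. Moves with the jaw; push it in +x of the guard. 55 to 60 mm of clear room lie between the plate and the lower leaf.
- upper_leaf (a joint): Angle of the upper half door, rad: 0 closed, grows as the leaf swings outwards (away from the vise), stop at 2.0; seen from above it opens clockwise. Clear leaf with aluminium frame, 264 mm wide, 10 mm thick, from 97 to 191 mm above the table. Light friction (0.08 N m), stays where it is left, no latch.
- upper_handle (a point): Grip point on the red vertical handle bar of the upper leaf (round, 11 mm diameter, 40 mm outside the middle of the leaf's thickness, 235 mm from the hinge line; bar from 122 to 182 mm above the table, this point at 167 mm), best pinched from above with one finger on either side of it. Moves with the leaf.
- upper_hinge (a point): Point on the vertical hinge line of both leaves, in the guard's left front corner, at guard x = -155 mm, y = +134 mm, 144 mm above the table; at the middle of the leaf's thickness. Its axes turn with the leaf: -y runs along the leaf to its free edge, -x is outwards.
- bolt (a joint): Steel bolt on the lower half door (grey leaf, from 7 to 93 mm above the table, same hinge line), m: 0 = shot; grows when drawn back. Leave it shot.
- block1: Aluminium stand-off block, 60 mm long (x) and 44 x 44 mm square in section (y, z), about 250 g, a dark groove line along each of its four equal long sides. Origin at its centre. It may be absent.
- block2: As block1.
- block3: As block1.
- finished: Finished black plastic piece, also 60 (x) x 44 x 44 mm, 130 g; origin at its centre. Starts on the parallels between the open jaws.
- tote_in (a point): Centre of the inner floor (about 5 mm above the table) of the fixed grey open tote, 190 (x) x 150 (y) x 60 mm high, walls 5 mm; axes as the tote's.
- driver: Screwdriver lying on the bench, a bystander.
- housing: Black round sensor housing, 88 mm diameter, 66 mm high, with a red stub; a bystander.
- meter: Grey hand meter 150 x 75 x 34 mm, lying; a bystander.
- pliers: Red-handled pliers, lying; bystander.
- dish: White dish, 100 mm wide, 30 mm high; bystander.
- cleaner: Bottle, 50 mm diameter, 150 mm high; bystander.
Mind the look-alikes: they are no part of the job. What is shaped like the finished but orange or pink is not meant.

How it is judged:
By the outcome, as a careful person would: the job done as asked, in the order asked, and still so for the second after the job is handed in, with the robot touching nothing.
Of block1, block2, block3 only 2 to 3 are there at a start; the rules pass over those that are not, and their reading is None.
At some moment in a run one of block1, block2, block3 may be knocked a few centimetres aside while the robot is not near it.
It also fails if it takes over 210 s, if anything falls off the work surface, if the arm or the gripper's body presses on something with over 40 N, if the wrist force passes 120 N, or if a joint passes its speed limit or range.

## Robot

A 6-joint arm with a two-finger parallel gripper is mounted at the origin on the work surface. World frame = base frame: x ahead of the robot, y to its left, z up, the work surface at z = 0. Lengths are in m, angles in degrees, forces in N, time in s.
With the tool pointing down it reaches from about 0.375 to 0.925 m from the base axis. Payload 5.7 kg.
Tool frame: the origin (TCP) lies midway between the tips of the shut fingers; the grasp point (between the pads) lies bot.hold_point_z behind it (bot.hold_point_z is the distance from the TCP to the grasp point, in m); z points along the fingers, y is the direction in which the jaws open and shut (so a half turn about z gives the same grasp; the last joint's range is limited). The gripper opens to 85 mm and grips with 20 to 120 N. Pads are 22 mm wide; open, the fingers measure 114 mm over their backs; the gripper's body (76 mm by 85 mm) begins 54 mm behind the grasp point. The pads swing forward as they close: fully open they stand 13 mm farther back than shut.
Start: joints at [60.212, 20.558, 86.54, -0, 72.909, -6.595], TCP at [0.236, 0.551, 0.231] pointing down, gripper open.
Joint ranges: [-170.27, 170.27], [-57.76, 135], [12.27, 136.19], [-55.21, 235.2], [11.17, 155.16], [-170.74, 170.74]. Speed limits (degrees/s): [136.94, 136.94, 180, 180, 180, 180].

## Interface

Orientations are given as [roll, pitch, yaw] about the fixed x, y, z axes, in that order (R = Rz(yaw) Ry(pitch) Rx(roll)).
In Python, from rig import read_state, optics, bot, finder gives the robot as it stands.
- The arm moves only by the tool arm_command, never from a script. Its argument "targets" is a list of rows, each a list of 3 entries, a list of its own where there are three numbers: the shift along the tool's x, y, z in mm, then the turn about the tool's z in degrees, then the finger opening in mm, from 0 to 85.4. A call has 1 to 5 rows; each row shifts and turns the commanded pose from where the row before left it, along the tool's axes as they then stand; what a row does not reach is not made up. A row lasts 1/8 s, in which the tool goes at most 62.5 mm and 10.7 degrees, less where a joint would pass 70% of its speed; a pose out of reach is approached as far as the arm can. A call with a gripper value outside its range is refused whole. The fingers move at their own pace and stop on an object; "squeeze" is the grip in N (left out, the last holds). Time passes only in rows, so rows that do not move let the fingers close. It gives the time, the measured TCP pose, the force and the opening at its end, in the units of the state.
- read_state(): the state, without advancing time (a new reading comes with each control period).
- optics.read_camera(name): name is "scene" or "side" or "wrist"; returns the picture (384x512x3 uint8, blue, green, red); there is no depth.
- optics.camera_info(name): a dict with "camera_matrix" (3x3 intrinsics, pixels), "cam_to_world" (4x4, takes a point from camera to world coordinates). Camera axes: x right, y up, looking along -z (the intrinsics and any distortion apply to the point x, -y, -z); pixel columns grow to the right and rows downward; lengths in m; the calibration is good to about 2 mm. A picture is of the moment at which its call begins: read the wrist's pose just before it. camera_info takes no time and is no camera call; for the wrist camera it gives the pose at the moment of the call.
- bot.job_done(): hands the job in, once; it reports no verdict.
Trained networks look in the newest picture that a camera, given by its name, has taken for a name from the list of things; names that differ only in an ending like _2 or _b are one class to them, and where a whole thing is asked for, a point or a joint stands for the part that bears it (a point fixed in the world has none). Each returns a list of dicts, best first, with "p" (0 to 1); they miss things now and then, are a little off and sometimes report something else, mostly with a low value. They report only what shows in the picture. A call takes as long as a camera call. They do not tell look-alikes from the thing itself.
- finder.recognise(target, camera): "box" ([left, top, right, bottom] in pixels, round what is visible of it).
The state is a dict: "clock": time; "joint_pos": joint angles; "joint_velocities": joint speeds; "effort": joint torques, N m; "tool_pos": TCP position; "tcp_rot": TCP orientation; "contact_force": force on the tool from outside, world axes, zero at the start; "wrist_torque": the same for the moment, N m; "opening": opening from 0.0 (shut) to 1.0 (fully open).
Only numpy, scipy, OpenCV 4.12 (cv2) and the standard library are available. Lean on these libraries where they do the work, as an engineer would, in place of code of your own. Each camera call takes 0.05 s, during which the arm holds its last target.

## Working session

There is one attempt and no reset: what is moved stays moved. The work goes in short steps, Python scripts to look and compute and a tool call to move; the robot and the scene stay as the last step left them, time stands still between calls to the robot, and variables do not carry over. Pictures are saved under pics/ and viewed, and the job is handed in when it is done.

Besides the shell and the picture viewer there is one more tool, called after "Emit:" in YAML: its name, and indented under it one key for each argument. arm_command: Moves the arm, as the interface text tells. Its arguments: {"type":"object","properties":{"targets":{"type":"array","items":{"type":"array"}},"squeeze":{"type":"number"}},"required":["targets"]}

```bash
ls; mkdir -p pics
python3 - <<'E'
from rig import read_state, optics, bot, finder
import cv2
print(read_state(), bot.hold_point_z)
for n in ["scene","side","wrist"]:
    i=optics.camera_info(n); print(n,i)
    im=optics.read_camera(n); cv2.imwrite(f"pics/{n}0.png",im)
E
```

```text
pics
{'clock': 0.0, 'joint_pos': array([ 6.02127437e+01,  2.05981973e+01,  8.65990422e+01,  5.46492978e-04,
        7.29091552e+01, -6.59646445e+00]), 'joint_velocities': array([-0.08586295,  0.04515052, -0.02365092, -0.07179724,  0.0109298 ,
       -0.03945085]), 'effort': array([-1.63549528e-03, -5.27622342e+01, -2.78619397e+01, -9.95956589e-05,
        1.31639981e-02,  1.70044109e-05]), 'tool_pos': array([0.23595493, 0.55091287, 0.2304505 ]), 'tcp_rot': array([-1.79894370e+02, -1.27407781e-02,  1.56809035e+02]), 'contact_force': array([-0.18473047, -0.11426088,  0.31070179]), 'wrist_torque': array([ 0.03282839,  0.02524695, -0.00445491]), 'opening': 1.001429662441785} 0.0187
scene {'camera_matrix': array([[430.39140111,   0.        , 262.15408304],
       [  0.        , 430.39140111, 196.97273976],
       [  0.        ,   0.        ,   1.        ]]), 'cam_to_world': array([[ 1.98358528e-02, -8.36814811e-01,  5.47126595e-01,
         1.26688551e+00],
       [ 9.99803050e-01,  1.69488181e-02, -1.03247113e-02,
        -6.79206595e-02],
       [-6.33277777e-04,  5.47223638e-01,  8.369
[... 304 characters left out ...]
am_to_world': array([[ 0.90433207,  0.28573956, -0.31707476,  0.15607872],
       [-0.42651507,  0.57644271, -0.69699261, -0.82879955],
       [-0.01638293,  0.76554994,  0.64316786,  0.84832101],
       [ 0.        ,  0.        ,  0.        ,  1.        ]])}
wrist {'camera_matrix': array([[305.82550174,   0.        , 260.66476995],
       [  0.        , 305.82550174, 187.76873955],
       [  0.        ,   0.        ,   1.        ]]), 'cam_to_world': array([[ 0.39375506, -0.8768119 , -0.27596712,  0.16524573],
       [ 0.91921328,  0.37494569,  0.12026086,  0.58042155],
       [-0.00197347, -0.30102596,  0.9536139 ,  0.37288711],
       [ 0.        ,  0.        ,  0.        ,  1.        ]])}
```

View pics/scene0.png

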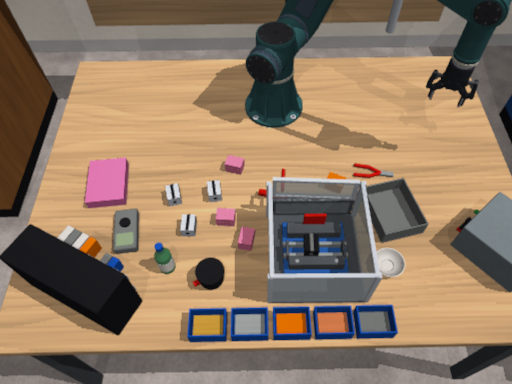

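View pics/side0.png

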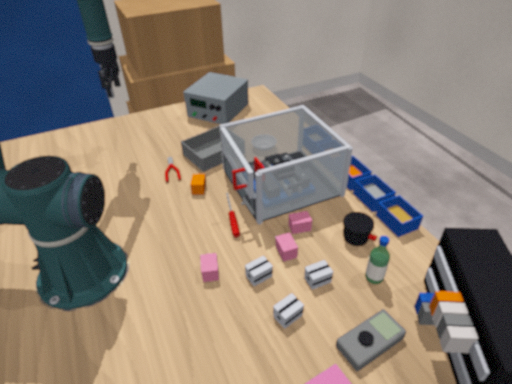

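View pics/wrist0.png

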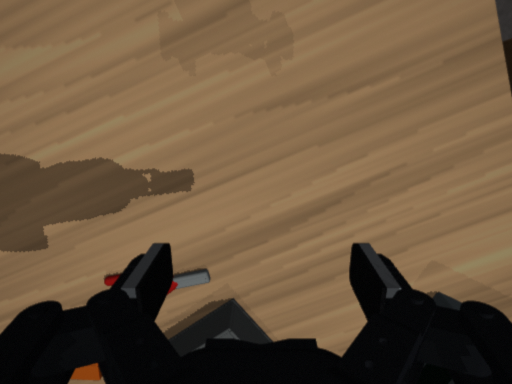

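```bash
cat > h.py <<'E'
from rig import read_state, optics, bot, finder
import numpy as np, cv2
def proj(cam,P,info=None):
    i=info or optics.camera_info(cam); T=np.linalg.inv(i["cam_to_world"]); P=np.atleast_2d(P)
    c=P@T[:3,:3].T+T[:3,3]; c=c*[1,-1,-1]; u=c@i["camera_matrix"].T
    return u[:,:2]/u[:,2:]
def back(cam,uv,z,info=None):
    i=info or optics.camera_info(cam); uv=np.atleast_2d(uv)
    K=np.linalg.inv(i["camera_matrix"]); d=np.c_[uv,np.ones(len(uv))]@K.T*[1,-1,-1]
    d=d@i["cam_to_world"][:3,:3].T; o=i["cam_to_world"][:3,3]
    s=(z-o[2])/d[:,2]; return o+d*s[:,None]
def zoom(im,x0,y0,x1,y1,f,name):
    c=cv2.resize(im[y0:y1,x0:x1],None,fx=f,fy=f,interpolation=cv2.INTER_CUBIC); cv2.imwrite("pics/"+name,c)
E
python3 - <<'E'
from h import *
s=cv2.imread("pics/scene0.png"); zoom(s,250,155,440,305,4,"s_z.png"); zoom(s,80,140,260,300,3.5,"s_z2.png")
s=cv2.imread("pics/side0.png"); zoom(s,150,90,360,250,3.5,"d_z.png");zoom(s,180,200,400,340,3.5,"d_z2.png")
E
```

```text
(no output)
```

View pics/s_z.png

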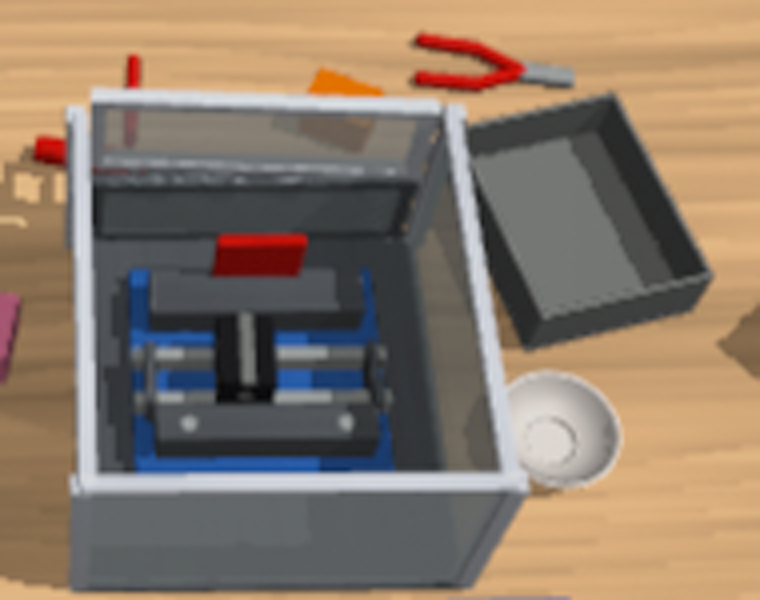

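View pics/s_z2.png

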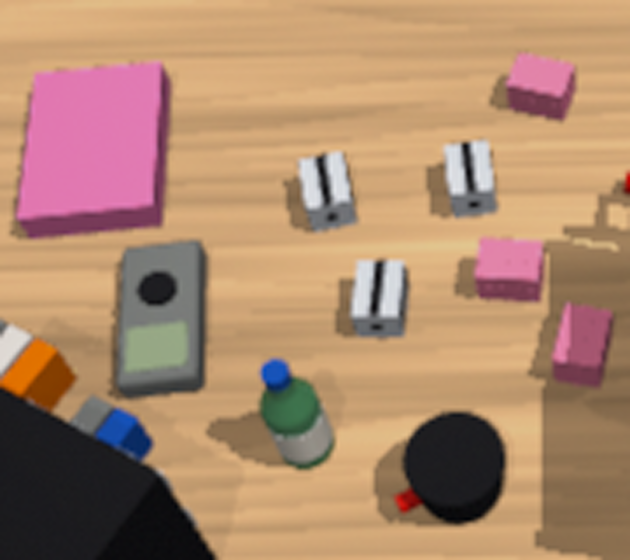

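View pics/d_z.png

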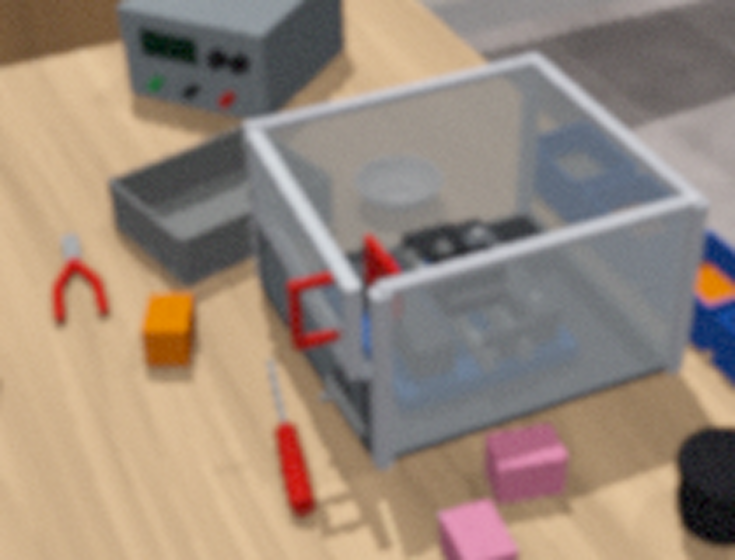

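View pics/d_z2.png

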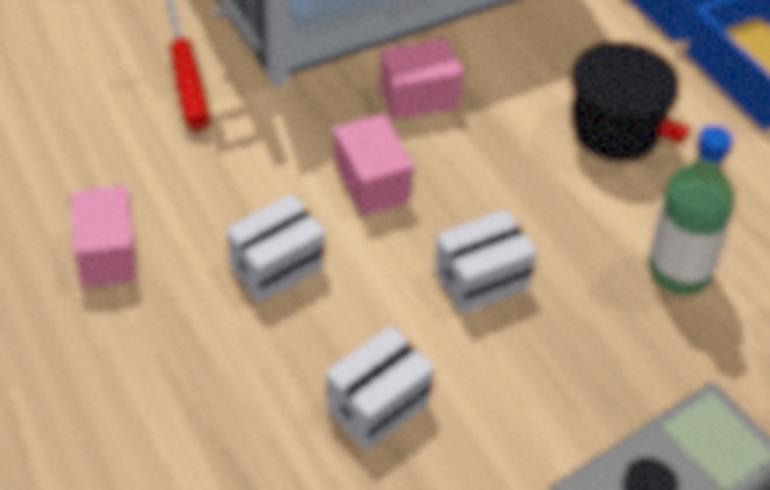

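```bash
cat > g.py <<'E'
from h import *
from scipy.optimize import least_squares
S=lambda u,v:(250+u/4,155+v/4); D=lambda u,v:(150+u/3.5,90+v/3.5)
obs=[("scene",(155,-145,190),S(72,490)),("scene",(155,145,190),S(527,487)),("scene",(155,-145,0),S(72,588)),("scene",(155,145,0),S(470,584)),
("scene",(-160,-145,190),S(67,108)),("scene",(-160,145,190),S(465,106)),
("side",(-160,145,190),D(245,125)),("side",(155,145,190),D(537,55)),("side",(155,-145,190),D(706,203)),("side",(-160,-145,190),D(372,290)),("side",(-160,-145,0),D(383,467))]
I={c:optics.camera_info(c) for c in("scene","side")}
def G(p,q):
    c,s=np.cos(p[2]),np.sin(p[2]); q=np.atleast_2d(q)/1000
    return np.c_[p[0]+c*q[:,0]-s*q[:,1],p[1]+s*q[:,0]+c*q[:,1],q[:,2]]
def res(p,o=obs): return np.concatenate([(proj(c,G(p,q),I[c])[0]-uv) for c,q,uv in o])
if __name__=="__main__":
    r=least_squares(res,[.7,.1,0],loss="soft_l1"); p=r.x; print(p,np.degrees(p[2])); print(res(p).reshape(-1,2).round(1))
    for nm in("scene","side"):
        im=cv2.imread(f"pics/{nm}0.png"); im=cv2.resize(im,None,fx=3,fy=3)
        pts=[(x,y,z) for z in(0,190) for x,y in((155,-145),(155,145),(-160,145),(-160,-145))]
        u=(proj(nm,G(p,pts),I[nm])*3).astype(int)
        for a,b in[(0,1),(1,2),(2,3),(3,0),(4,5),(5,6),(6,7),(7,4),(0,4),(1,5),(2,6),(3,7)]: cv2.line(im,tuple(map(int,u[a])),tuple(map(int,u[b])),(0,255,0),1)
        h=[(-195,-101,122),(-195,-101,182),(30,-83,61),(30,83,61),(30,83,45),(30,-83,45)]
        for w in proj(nm,G(p,h),I[nm])*3: cv2.circle(im,tuple(map(int,w)),4,(255,0,255),1)
        c=proj(nm,G(p,[(0,0,100)]),I[nm])[0]*3; x0,y0=int(max(0,c[0]-380)),int(max(0,c[1]-290))
        cv2.imwrite(f"pics/{nm}_fit.png",im[y0:y0+580,x0:x0+760])
E
python3 g.py
```

```text
[ 0.67203316  0.10505726 -0.00972286] -0.557078633919994
[[ 1.1  1.4]
 [-3.2  1.1]
 [ 0.3  1.4]
 [-3.2  1.4]
 [ 0.4 -0.4]
 [-4.  -0.7]
 [-0.6 -0. ]
 [-0.3 -0.2]
 [-0.8 -1.9]
 [-0.3  0.9]
 [-2.2 -0.5]]
```

View pics/scene_fit.png

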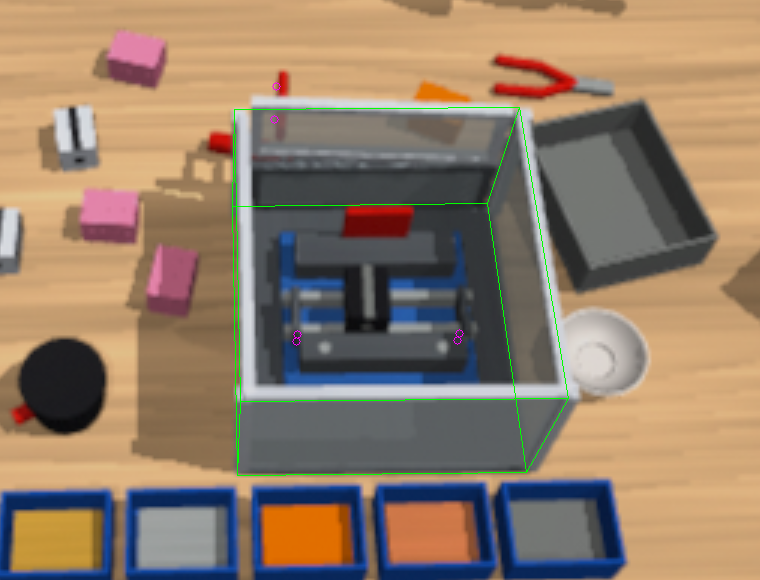

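View pics/side_fit.png

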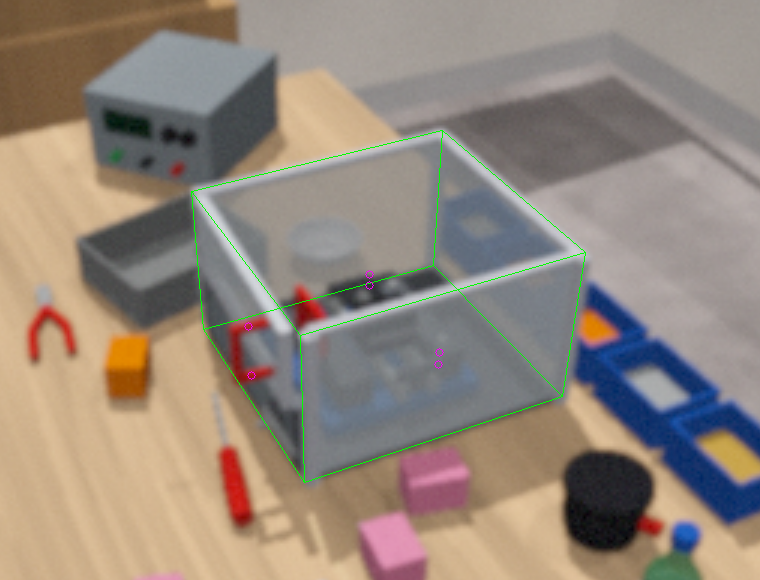

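```bash
cat > g2.py <<'E'
from g import *
def f(p):
    o=[(c,(q[0]+ (p[4] if q[0]>0 else p[5]),np.sign(q[1])*p[3],q[2]),uv) for c,q,uv in obs]
    return np.r_[res(p,o),(p[4])/3,p[5]/3]
r=least_squares(f,[.67,.1,0,145,0,0],loss="soft_l1");print(r.x.round(4),np.degrees(r.x[2]));print(f(r.x)[:-2].reshape(-1,2).round(1))
for c in I: print(c,[ (d["box"],d["p"]) for t in("upper_handle","upper_leaf","jaw_lug","guard","finished") for d in finder.recognise(t,c)[:2]])
E
python3 g2.py
```

```text
[ 6.721000e-01  1.085000e-01 -1.470000e-02  1.506643e+02 -2.465000e+00
  2.465000e+00] -0.8395176451806947
[[-0.   0.3]
 [-0.2  0.5]
 [-0.7  0.3]
 [-0.5  0.8]
 [-0.1  0.1]
 [-0.7  0.1]
 [-0.7 -1.6]
 [-1.9 -1.1]
 [-1.1 -1.1]
 [ 0.5  1.1]
 [-1.5 -0.3]]
scene [([272.0, 168.6, 359.7, 199.7], 0.55), ([286.4, 211.8, 343.2, 239.9], 0.69), ([267.9, 171.5, 378.9, 302.9], 0.59), ([240.8, 225.3, 253.8, 249.9], 0.72), ([302.7, 233.1, 318.0, 253.8], 0.64)]
side [([221.9, 127.8, 256.9, 195.5], 0.9), ([221.3, 104.0, 350.5, 224.7], 0.59), ([219.2, 128.3, 255.2, 193.9], 0.92), ([248.1, 156.9, 265.1, 176.7], 0.47), ([219.1, 105.4, 352.3, 223.9], 0.56), ([290.0, 209.7, 311.1, 231.7], 0.82), ([189.3, 175.0, 207.1, 196.9], 0.78)]
```

```bash
cat >> h.py <<'E'
import json,math
GP=None
def gw(x,y,z=0):
    p=json.load(open("guard.json")); c,s=math.cos(p[2]),math.sin(p[2]); return np.array([p[0]+c*x/1e3-s*y/1e3,p[1]+s*x/1e3+c*y/1e3,z/1e3])
def plan(pos,yaw,op,n=None,start=None):
    """rows from current (or start=(pos,yaw)) to world pos(m), yaw"""
    if start is None:
        s=read_state(); p0=s["tool_pos"]; y0=s["tcp_rot"][2]
    else: p0,y0=start
    d=(np.array(pos)-p0)*1e3; t=(yaw-y0+180)%360-180
    k=n or max(1,math.ceil(np.linalg.norm(d)/60),math.ceil(abs(t)/10.5))
    out=[]
    for i in range(k):
        a=math.radians(y0+t*i/k); dd=d/k
        out.append([[round(dd[0]*math.cos(a)+dd[1]*math.sin(a),1),round(dd[0]*math.sin(a)-dd[1]*math.cos(a),1),round(-dd[2],1)],round(-t/k,2),op])
    s="";
    for i in range(0,k,5): print(json.dumps(out[i:i+5]))
E
python3 - <<'E'
from h import *
json.dump([.6721,.1085,-.0147],open("guard.json","w"))
plan([.43,.03,.36],179.2,85)
for n in ("block1","finished","tote_in","driver"):
    for c in("scene","side"): print(n,c,[(d["box"],d["p"]) for d in finder.recognise(n,c)[:6]])
E
```

```text
[[[-38.3, -40.3, -12.9], -2.24, 85], [[-36.7, -41.8, -12.9], -2.24, 85], [[-35.1, -43.2, -12.9], -2.24, 85], [[-33.4, -44.5, -12.9], -2.24, 85], [[-31.6, -45.8, -12.9], -2.24, 85]]
[[[-29.8, -47.0, -12.9], -2.24, 85], [[-27.9, -48.1, -12.9], -2.24, 85], [[-26.0, -49.2, -12.9], -2.24, 85], [[-24.1, -50.1, -12.9], -2.24, 85], [[-22.1, -51.0, -12.9], -2.24, 85]]
block1 scene [([165.4, 184.4, 182.1, 206.0], 0.81), ([205.3, 179.7, 220.7, 202.1], 0.73), ([179.2, 212.2, 199.0, 237.7], 0.69), ([153.0, 242.0, 176.9, 273.7], 0.2)]
block1 side [([304.1, 261.2, 333.5, 287.8], 0.98), ([246.9, 256.5, 272.5, 285.9], 0.9), ([272.4, 292.0, 302.7, 328.1], 0.71), ([220.0, 105.4, 352.6, 225.1], 0.36)]
finished scene [([240.8, 225.3, 253.8, 249.9], 0.72), ([302.7, 233.1, 318.0, 253.8], 0.64), ([226.9, 156.8, 245.9, 171.9], 0.62), ([212.3, 206.5, 236.0, 224.9], 0.53), ([325.1, 172.6, 342.8, 176.3], 0.5)]
finished side [([290.0, 209.7, 311.1, 231.7], 0.82), ([189.3, 175.0, 207.1, 196.9], 0.78), ([276.3, 233.6, 298.9, 261.0], 0.76), ([199.6, 250.2, 218.2, 284.5], 0.68), ([221.0, 127.9, 254.8, 194.1], 0.47), ([273.9, 157.0, 290.7, 164.4], 0.45)]
tote_in scene [([368.6, 176.2, 424.7, 241.9], 0.85), ([115.8, 209.0, 138.3, 249.8], 0.6), ([193.2, 254.7, 223.4, 288.9], 0.33)]
tote_in side [([178.2, 127.7, 220.6, 170.0], 0.72)]
driver scene []
driver side [([231.0, 206.0, 240.4, 236.9], 0.61), ([221.7, 128.2, 253.9, 196.7], 0.39)]
```

Emit:
arm_command:
  targets:
    - [[-38,-40,-13],-2,85]
    - [[-37,-42,-13],-2,85]
    - [[-35,-43,-13],-2,85]
    - [[-33,-44,-13],-3,85]
    - [[-32,-46,-13],-2,85]

```text
clock: 1.68
tool_pos: [0.3323, 0.2893, 0.2969]
tcp_rot: [180.0, 0.0, 167.9]
contact_force: [0.9, 0.8, -0.2]
opening: 0.994
```

Emit:
arm_command:
  targets:
    - [[-30,-47,-13],-2,85]
    - [[-28,-48,-13],-2,85]
    - [[-26,-49,-13],-2,85]
    - [[-24,-50,-13],-3,85]
    - [[-22,-51,-13],-2,85]

```text
clock: 2.3
tool_pos: [0.4271, 0.028, 0.362]
tcp_rot: [180.0, 0.1, 178.9]
contact_force: [1.3, 0.1, 1.3]
opening: 0.994
```

Run:
```python
from h import *
import pickle
i=optics.camera_info("wrist"); im=optics.read_camera("wrist"); cv2.imwrite("pics/w1.png",im); pickle.dump(i,open("w1.pkl","wb"))
zoom(im,0,0,512,384,1.5,"w1z.png"); s=read_state(); print(s["tool_pos"],s["tcp_rot"],s["clock"],i["cam_to_world"])
```

```text
[0.43060112 0.02178217 0.36373276] [-179.65796586    0.31263939  178.7535262 ] 2.35 [[ 1.95332085e-02 -9.53137021e-01 -3.01907721e-01  3.49863752e-01]
 [ 9.99809002e-01  1.84273589e-02  6.51086297e-03  2.85110992e-02]
 [-6.42382614e-04 -3.01977236e-01  9.53314920e-01  5.04322618e-01]
 [ 0.00000000e+00  0.00000000e+00  0.00000000e+00  1.00000000e+00]]
```

View pics/w1z.png

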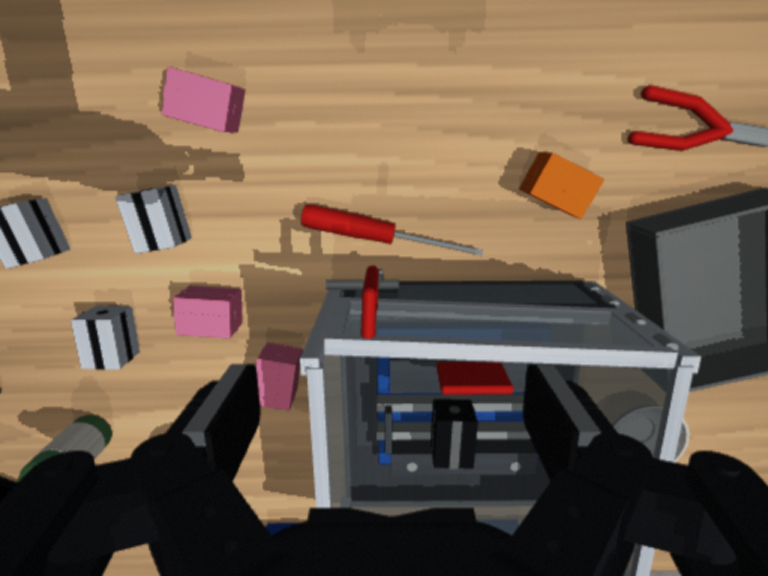

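```bash
cat > ov.py <<'E'
from h import *
import pickle,sys
i=pickle.load(open("w1.pkl","rb")); im=cv2.resize(cv2.imread("pics/w1.png"),None,fx=3,fy=3,interpolation=cv2.INTER_CUBIC)
def pt(P,c,r=5):
    u=proj("wrist",P,i)[0]*3; cv2.circle(im,(int(u[0]),int(u[1])),r,c,2); return u
a=math.radians(float(sys.argv[1]))
def leaf(o,l,z): # outward o, along l
    x,y=-o,-l; X=x*math.cos(a)+y*math.sin(a); Y=-x*math.sin(a)+y*math.cos(a); return gw(-155+X,134+Y,z)
for z in(122,182): pt(leaf(40,235,z),(255,0,255))
for o in(-5,5):
  for l in(0,264): pt(leaf(o,l,191),(0,255,255))
for q in[(30,-83,61),(30,83,61),(-160,-145,190),(-160,145,190)]: pt(gw(*q),(0,255,0))
for y in(-35,35): pt(gw(-110,y,115),(255,255,0))
for y in(-22,22):
  for x in(-30,30): pt(gw(x,y,89),(255,128,0))
cv2.imwrite("pics/"+sys.argv[2],im[500:1100,560:1340])
E
python3 ov.py 3 ov1.png
```

```text
(no output)
```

View pics/ov1.png

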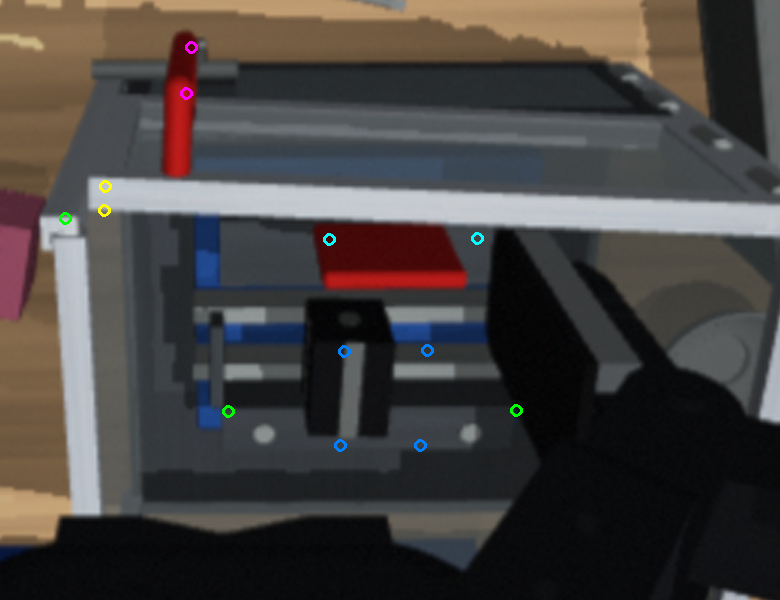

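```bash
python3 - <<'E'
from h import *
import pickle
i=optics.camera_info("wrist"); im=optics.read_camera("wrist"); cv2.imwrite("pics/w1.png",im); pickle.dump(i,open("w1.pkl","wb"))
json.dump([.6721,.1045,-.0147],open("guard.json","w"))
s=read_state(); print(s["tool_pos"],s["tcp_rot"],s["clock"],i["cam_to_world"])
E
python3 ov.py 4 ov2.png
```

```text
[0.42941683 0.0250063  0.3628716 ] [-179.84370789    0.23334692  178.49988823] 2.4 [[ 0.02170691 -0.9517881  -0.30598728  0.35276716]
 [ 0.99974231  0.01863131  0.0129687   0.02333845]
 [-0.00664251 -0.30618994  0.95194727  0.50565182]
 [ 0.          0.          0.          1.        ]]
```

View pics/ov2.png

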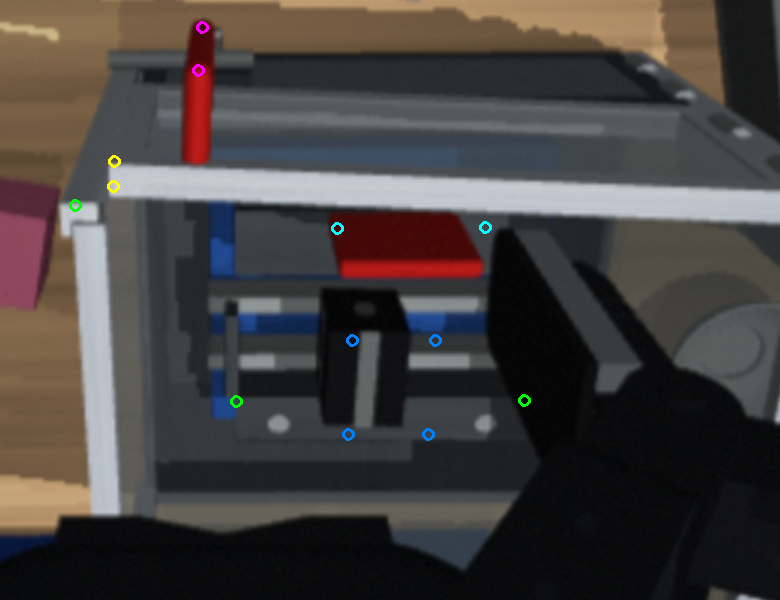

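```bash
cat >> h.py <<'E'
def leaf(o,l,z,deg):
    a=math.radians(deg); x,y=-o,-l; X=x*math.cos(a)+y*math.sin(a); Y=-x*math.sin(a)+y*math.cos(a); return gw(-155+X,134+Y,z)
E
python3 - <<'E'
from h import *
t=leaf(40,235,148,3.5); print(t); s=read_state()
plan([t[0],t[1],.26],175.7,60,n=3); plan(t,175.7,60,n=3,start=(np.array([t[0],t[1],.26]),175.7))
E
```

```text
[0.4614085  0.00946705 0.148     ]
[[[-10.8, -4.9, 34.3], 0.93, 60], [[-10.9, -4.7, 34.3], 0.93, 60], [[-10.9, -4.5, 34.3], 0.93, 60]]
[[[0.0, 0.0, 37.3], -0.0, 60], [[0.0, 0.0, 37.3], -0.0, 60], [[0.0, 0.0, 37.3], -0.0, 60]]
```

Emit:
arm_command:
  targets:
    - [[-11,-5,34],1,60]
    - [[-11,-5,34],1,60]
    - [[-11,-5,34],1,60]
    - [[0,0,0],0,60]
    - [[0,0,0],0,60]

```text
clock: 3.02
tool_pos: [0.4592, 0.014, 0.2602]
tcp_rot: [180.0, 0.0, 175.8]
contact_force: [0.1, 0.1, 0.2]
opening: 0.702
```

Run:
```python
from h import *
i=optics.camera_info("wrist"); im=optics.read_camera("wrist"); 
for P in (leaf(40,235,122,3.5),leaf(40,235,182,3.5),leaf(5,264,191,3.5)):
    u=proj("wrist",P,i)[0]; cv2.circle(im,tuple(map(int,u)),3,(255,0,255),1)
zoom(im,0,0,512,384,1.5,"w2.png"); plan(leaf(40,235,148,3.5),175.7,60,n=3)
print(read_state()["tool_pos"],read_state()["tcp_rot"])
```

```text
[[[-0.7, -1.4, 37.6], 0.05, 60], [[-0.7, -1.4, 37.6], 0.05, 60], [[-0.7, -1.4, 37.6], 0.05, 60]]
[0.45959633 0.0139512  0.26068554] [1.79998727e+02 1.01472998e-01 1.75843787e+02]
```

View pics/w2.png

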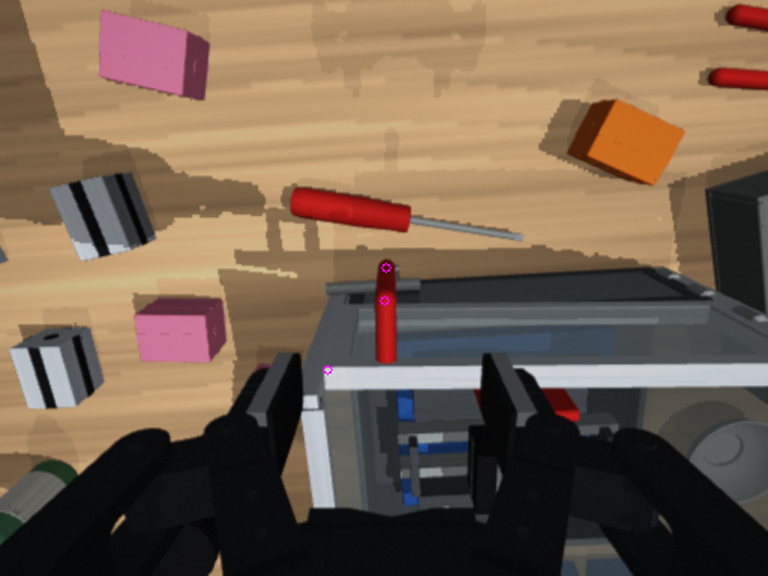

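Emit:
arm_command:
  targets:
    - [[-1,-1.5,38],0,60]
    - [[-1,-1.5,38],0,60]
    - [[0,-1.5,37],0,60]
    - [[0,0,0],0,5]
    - [[0,0,0],0,5]
  squeeze: 40

```text
clock: 3.7
tool_pos: [0.4621, 0.0089, 0.1481]
tcp_rot: [-180.0, 0.2, 175.8]
contact_force: [-0.2, -0.0, -0.7]
opening: 0.283
```

Emit:
arm_command:
  targets:
    - [[0,0,0],0,0]
    - [[0,0,0],0,0]
    - [[0,0,0],0,0]

```text
clock: 4.08
tool_pos: [0.463, 0.0105, 0.1485]
tcp_rot: [179.8, 0.3, 175.8]
contact_force: [1.7, 9.1, 1.7]
opening: 0.117
```

Emit:
arm_command:
  targets:
    - [[16,3,0],4,0]
    - [[32,8,0],8,0]
    - [[32,8,0],8,0]

```text
clock: 4.45
tool_pos: [0.3875, 0.0421, 0.1484]
tcp_rot: [179.9, 0.3, 155.5]
contact_force: [3.6, 4.7, 6.1]
opening: 0.116
```

Emit:
arm_command:
  targets:
    - [[32.3,7.9,0],8,0]
    - [[32.3,7.9,0],8,0]
    - [[32.3,7.9,0],8,0]
    - [[32.3,7.9,0],8,0]

```text
clock: 4.95
tool_pos: [0.2997, 0.1424, 0.1483]
tcp_rot: [-179.9, 0.1, 123.6]
contact_force: [-5.3, -3.4, 16.6]
opening: 0.119
```

Emit:
arm_command:
  targets:
    - [[32.3,7.9,0],8,0]
    - [[32.3,7.9,0],8,0]
    - [[32.3,7.9,0],8,0]
    - [[32.3,7.9,0],8,0]
    - [[0,0,0],0,0]

```text
clock: 5.58
tool_pos: [0.2797, 0.275, 0.1483]
tcp_rot: [-179.7, -0.1, 91.8]
contact_force: [-17.1, 2.1, 24.8]
opening: 0.117
```

Run:
```python
from h import *
s=read_state();print(s["tool_pos"],s["tcp_rot"][2],s["joint_pos"],s["contact_force"])
for a in(84,86,88,90): print(a,leaf(40,235,148,a))
```

```text
[0.27974611 0.27499845 0.14828034] 91.7568363980403 [ 34.14812822   9.85367376 116.54522593   0.31532109  53.77449553
  32.20426205] [-17.07063083   2.14213324  24.84754321]
84 [0.28144207 0.2594759  0.148     ]
86 [0.28223988 0.26775817 0.148     ]
88 [0.28332624 0.27600755 0.148     ]
90 [0.28469984 0.28421399 0.148     ]
```

Emit:
arm_command:
  targets:
    - [[0,2,0],0,50]
    - [[0,0,0],0,50]
    - [[0,0,-20],0,50]
    - [[0,0,-60],0,50]
    - [[0,0,-60],0,85]

```text
clock: 6.2
tool_pos: [0.2852, 0.2724, 0.2883]
tcp_rot: [180.0, 0.0, 91.8]
contact_force: [1.1, 0.2, -0.0]
opening: 0.783
```

Run:
```python
from h import *
for n in("scene","side"):
    im=optics.read_camera(n); zoom(im,0,0,512,384,1.5,n+"3.png")
s=read_state(); print(s["tool_pos"],s["tcp_rot"])
```

```text
[0.28910823 0.27508455 0.29303448] [179.34107824  -0.39526127  91.76886921]
```

View pics/scene3.png

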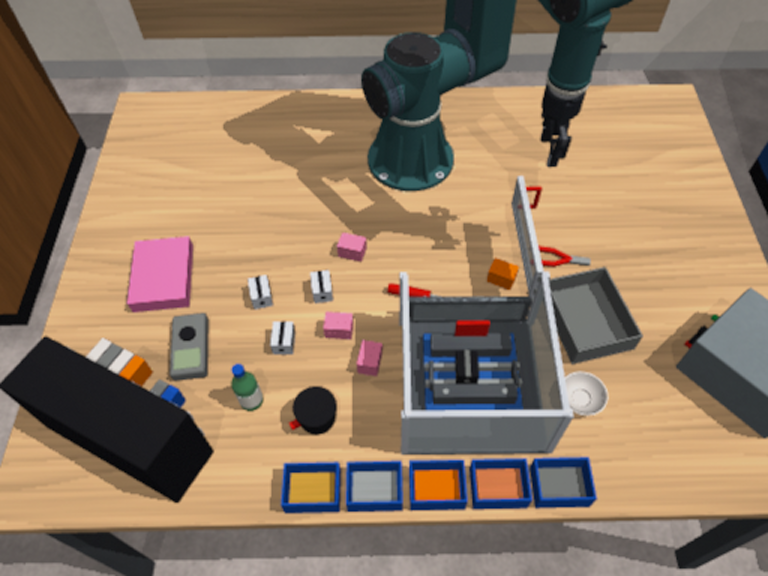

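View pics/side3.png

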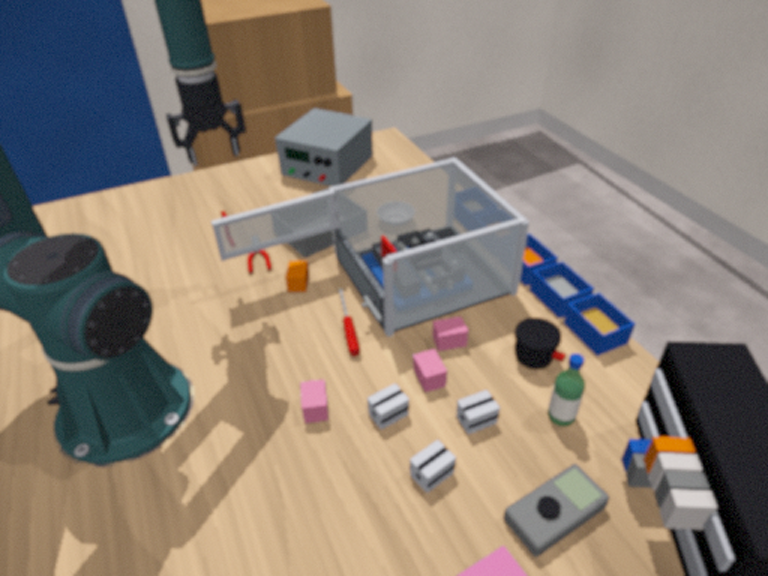

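Run:
```python
from h import *
t=gw(-4,-15,300); print(t); plan(t,89.2,85)
```

```text
[0.66787994 0.08956042 0.3       ]
[[[-24.6, 46.6, -0.9], 0.32, 85], [[-24.4, 46.7, -0.9], 0.32, 85], [[-24.1, 46.9, -0.9], 0.32, 85], [[-23.9, 47.0, -0.9], 0.32, 85], [[-23.6, 47.1, -0.9], 0.32, 85]]
[[[-23.3, 47.3, -0.9], 0.32, 85], [[-23.1, 47.4, -0.9], 0.32, 85], [[-22.8, 47.5, -0.9], 0.32, 85]]
```

Emit:
arm_command:
  targets:
    - [[-25,47,-2],1,85]
    - [[-24,47,-1],0,85]
    - [[-24,47,-1],1,85]
    - [[-24,47,0],0,85]
    - [[-23,47,0],1,85]

```text
clock: 6.92
tool_pos: [0.523, 0.1538, 0.2903]
tcp_rot: [180.0, 0.0, 88.7]
contact_force: [0.0, 1.0, -1.3]
opening: 0.998
```

Emit:
arm_command:
  targets:
    - [[-23,47,0],0,85]
    - [[-23,47,0],0,85]
    - [[-23,47,0],0,85]
    - [[0,0,0],0,85]

```text
clock: 7.42
tool_pos: [0.6639, 0.0805, 0.2891]
tcp_rot: [180.0, 0.1, 88.6]
contact_force: [-0.8, -0.3, 0.4]
opening: 0.992
```

```bash
cat > snap.py <<'E'
from h import *
import pickle
def snap(name):
    i=optics.camera_info("wrist"); im=optics.read_camera("wrist"); cv2.imwrite(f"pics/{name}.png",im); pickle.dump(i,open(f"{name}.pkl","wb"))
    s=read_state(); print(s["clock"],s["tool_pos"].round(4),s["tcp_rot"].round(2),s["contact_force"].round(1),s["opening"])
    return i,im
def marks(im,i,L,name,f=1.5):
    im=cv2.resize(im,None,fx=f,fy=f,interpolation=cv2.INTER_CUBIC)
    for P,c in L:
        u=proj("wrist",P,i)[0]*f; cv2.circle(im,tuple(map(int,u)),3,c,1)
    cv2.imwrite("pics/"+name,im)
E
python3 - <<'E'
from snap import *
i,im=snap("w4")
L=[(gw(x,y,61),(0,255,0)) for x in(30,-54) for y in(-83,83)]+[(gw(-95,y,115),(255,255,0)) for y in(-35,35)]+[(gw(-4+x,-15+y,89),(255,0,255)) for x in(-30,30) for y in(-22,22)]
L+=[(gw(147,y,190),(0,255,255)) for y in(-138,138)]+[(gw(x,-138,190),(0,255,255)) for x in(0,100)]
marks(im,i,L,"w4z.png")
E
```

```text
7.475 [0.6618 0.0819 0.2892] [-1.7994e+02  1.0000e-02  8.8660e+01] [-0.8  0.   0.6] 0.9980874297839079
```

View pics/w4z.png

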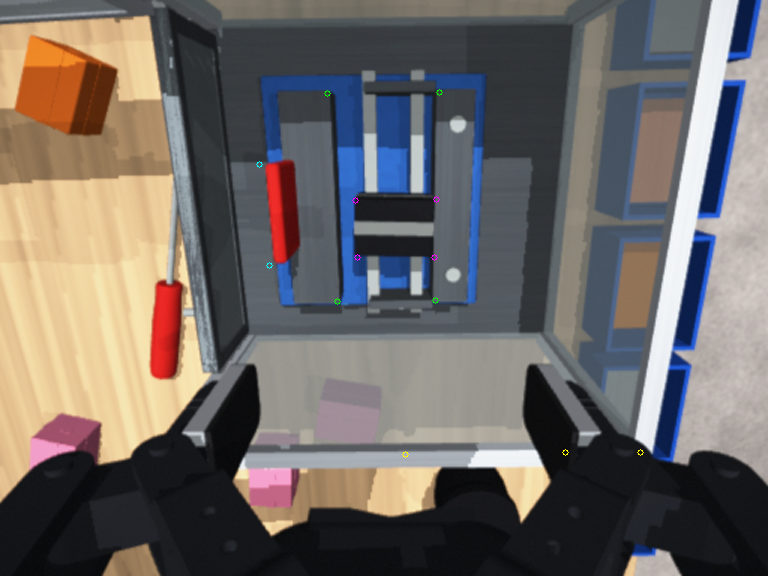

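Run:
```python
from h import *
t=gw(-4,-13,200); plan(t,89.2,85,n=3); t2=gw(-4,-13,62); plan(t2,89.2,85,n=4,start=(t,89.2))
```

```text
[[[3.3, 2.0, 29.7], -0.18, 85], [[3.3, 2.0, 29.7], -0.18, 85], [[3.3, 2.0, 29.7], -0.18, 85]]
[[[0.0, 0.0, 34.5], -0.0, 85], [[0.0, 0.0, 34.5], -0.0, 85], [[0.0, 0.0, 34.5], -0.0, 85], [[0.0, 0.0, 34.5], -0.0, 85]]
```

Emit:
arm_command:
  targets:
    - [[3.5,2,29],-0.5,85]
    - [[3,2,30],0,85]
    - [[3.5,2,30],0,85]
    - [[0,0,0],0,85]

```text
clock: 7.98
tool_pos: [0.6638, 0.094, 0.1989]
tcp_rot: [-179.6, 0.0, 89.4]
contact_force: [0.5, 0.4, -0.1]
opening: 0.993
```

Run:
```python
from snap import *
i,im=snap("w5")
L=[(gw(-4+x,-13+y,89),(255,0,255)) for x in(-30,30) for y in(-22,22)]
marks(im,i,L,"w5z.png"); plan(gw(-4,-13,62),89.2,85,n=4)
```

```text
8.025 [0.6653 0.0938 0.2009] [-1.7984e+02  1.0000e-02  8.9350e+01] [ 0.7 -0.2  0.1] 0.9977649058516437
[[[-0.6, 0.7, 34.7], 0.04, 85], [[-0.6, 0.7, 34.7], 0.04, 85], [[-0.6, 0.7, 34.7], 0.04, 85], [[-0.6, 0.7, 34.7], 0.04, 85]]
```

View pics/w5z.png

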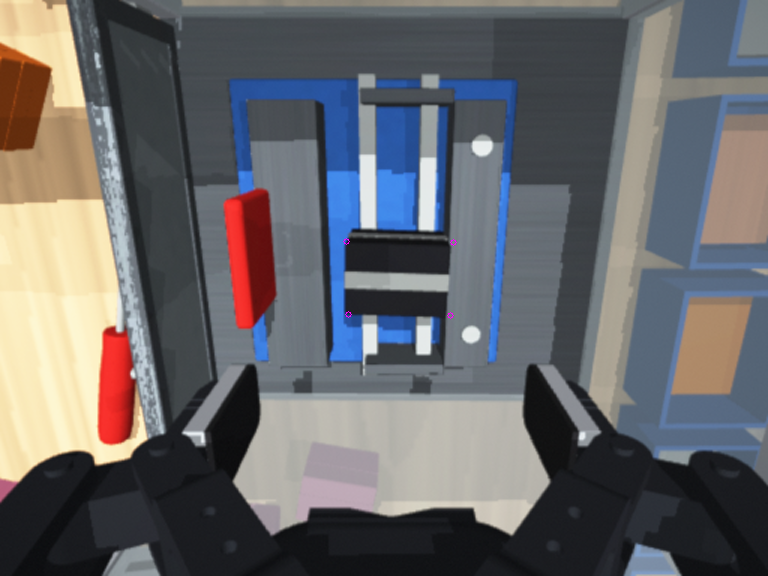

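Emit:
arm_command:
  targets:
    - [[-0.5,0.5,35],0,85]
    - [[-0.5,0.5,35],0,85]
    - [[-0.5,0.5,35],0,85]
    - [[-0.5,0.5,33],0,85]
    - [[0,0,0],0,50]
  squeeze: 40

```text
clock: 8.65
tool_pos: [0.6675, 0.0913, 0.0626]
tcp_rot: [-179.8, 0.0, 89.3]
contact_force: [0.2, 0.3, 1.3]
opening: 0.811
```

Emit:
arm_command:
  targets:
    - [[0,0,0],0,50]
    - [[0,0,0],0,50]
    - [[0,0,0],0,50]

```text
clock: 9.02
tool_pos: [0.6685, 0.0912, 0.065]
tcp_rot: [-180.0, 0.0, 89.3]
contact_force: [-5.3, 0.1, 2.1]
opening: 0.695
```

Emit:
arm_command:
  targets:
    - [[0,0,-20],0,50]
    - [[0,0,-50],0,50]
    - [[0,0,-60],0,50]
    - [[0,0,-60],0,50]
    - [[0,0,-10],0,50]

```text
clock: 9.65
tool_pos: [0.6734, 0.0916, 0.2724]
tcp_rot: [179.1, -0.0, 89.3]
contact_force: [-0.5, -0.1, -1.3]
opening: 0.694
```

Run:
```python
from h import *
im=optics.read_camera("scene"); cv2.imwrite("pics/scene6.png",im); zoom(im,350,150,450,260,6,"tote.png")
print(read_state()["tool_pos"],read_state()["opening"])
```

```text
[0.67230083 0.09157554 0.27056799] 0.6936616051108113
```

View pics/tote.png

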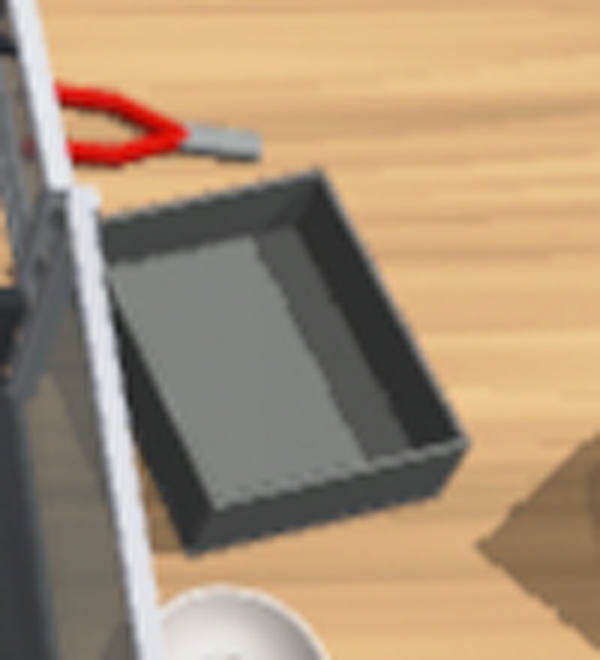

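Run:
```python
from h import *
P=back("scene",[(350+u/6,150+v/6) for u,v in((320,170),(468,440),(212,508))],.062); print(P)
print(np.linalg.norm(P[1]-P[0]),np.linalg.norm(P[2]-P[1])); c=(P[0]+P[2])/2; print(c)
d=P[1]-P[0]; a=np.degrees(np.arctan2(d[1],d[0])); print(a, np.hypot(*c[:2]))
# gripper finger axis
c[2]=.27; plan(c,89.2,50)
```

```text
[[0.4160012  0.43214158 0.062     ]
 [0.5940841  0.47578337 0.062     ]
 [0.63219775 0.33199434 0.062     ]]
0.18335245726296603 0.1487546227864457
[0.52409948 0.38206796 0.062     ]
13.769785853899903 0.6485801331989021
[[[48.1, -25.3, 0.1], 0.02, 50], [[48.1, -25.3, 0.1], 0.02, 50], [[48.1, -25.3, 0.1], 0.02, 50], [[48.1, -25.3, 0.1], 0.02, 50], [[48.1, -25.3, 0.1], 0.02, 50]]
[[[48.1, -25.4, 0.1], 0.02, 50]]
```

Emit:
arm_command:
  targets:
    - [[48,-25,0],0,50]
    - [[48,-25,0],0,50]
    - [[48,-25,0],0,50]
    - [[48,-25,0],0,50]
    - [[48,-25,0],0,50]

```text
clock: 10.32
tool_pos: [0.5455, 0.3341, 0.2624]
tcp_rot: [-179.9, 0.0, 89.3]
contact_force: [-0.1, 1.0, -1.5]
opening: 0.691
```

Emit:
arm_command:
  targets:
    - [[48,-26,0],-7,50]
    - [[0,0,30],-7,50]
    - [[0,0,50],0,50]
    - [[0,0,50],0,50]
    - [[0,0,0],0,50]

```text
clock: 10.95
tool_pos: [0.5176, 0.379, 0.1286]
tcp_rot: [-179.4, 0.2, 103.3]
contact_force: [0.1, -0.0, -0.7]
opening: 0.689
```

Run:
```python
from snap import *
i,im=snap("w7"); cv2.imwrite("pics/w7z.png",im)
```

```text
11.0 [0.5199 0.3802 0.1316] [-1.7973e+02  8.0000e-02  1.0331e+02] [-0.5  0.7 -1.1] 0.6880820136909838
```

View pics/w7z.png

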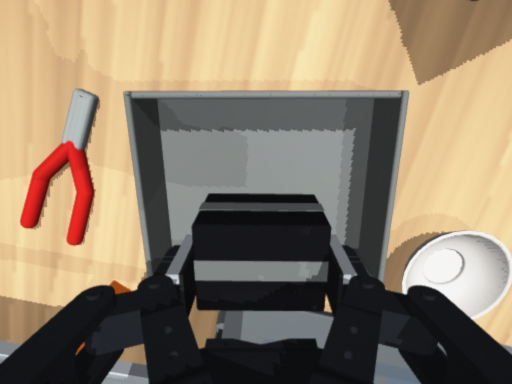

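Emit:
arm_command:
  targets:
    - [[0,0,45],0,50]
    - [[0,0,42],0,50]
    - [[0,0,15],0,50]
    - [[0,0,0],0,50]
    - [[0,0,0],0,80]

```text
clock: 11.62
tool_pos: [0.5234, 0.3822, 0.0337]
tcp_rot: [179.8, -0.1, 103.3]
contact_force: [-0.1, 0.5, 0.3]
opening: 0.885
```

Emit:
arm_command:
  targets:
    - [[0,0,0],0,80]
    - [[0,0,-10],0,80]
    - [[0,0,-60],0,80]
    - [[0,0,-60],0,80]
    - [[0,0,-60],0,80]

```text
clock: 12.25
tool_pos: [0.5214, 0.381, 0.2244]
tcp_rot: [179.9, -0.0, 103.3]
contact_force: [-0.1, 0.4, 0.5]
opening: 0.935
```

Run:
```python
from snap import *
i,im=snap("w8"); s=optics.read_camera("scene"); cv2.imwrite("pics/scene8.png",s)
cv2.imwrite("pics/c8.png",np.hstack([cv2.resize(im,(400,300)),cv2.resize(s,(400,300))]))
print([d["box"] for d in finder.recognise("block1","scene")[:4]])
for d in finder.recognise("block1","scene")[:4]:
    b=d["box"]; print(d["p"],back("scene",[((b[0]+b[2])/2,(b[1]+b[3])/2)],.022))
```

```text
12.3 [0.5253 0.3835 0.2338] [179.2   -0.24 103.32] [1.8 1.5 5.4] 0.9371577141157632
[[180.9, 213.7, 198.3, 236.6], [204.6, 179.0, 221.6, 200.2], [163.6, 184.5, 182.9, 206.6]]
0.83 [[ 0.5626244 -0.2942922  0.022    ]]
0.81 [[ 0.42224509 -0.22275482  0.022     ]]
0.63 [[ 0.44428857 -0.35916703  0.022     ]]
```

View pics/c8.png

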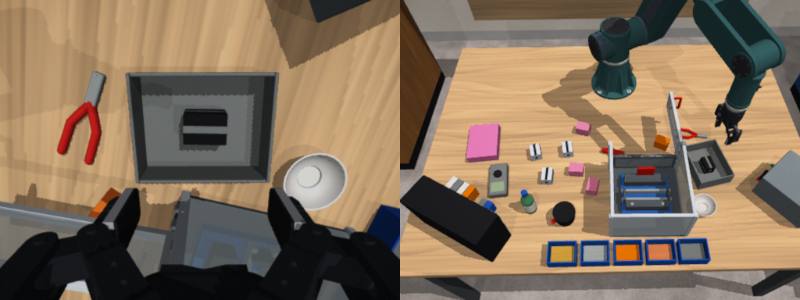

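Run:
```python
from h import *
plan([.49,-.31,.33],90,85,n=13)
```

```text
[[[-51.2, -14.7, -8.1], 1.02, 85], [[-51.5, -13.8, -8.1], 1.02, 85], [[-51.7, -12.8, -8.1], 1.02, 85], [[-51.9, -11.9, -8.1], 1.02, 85], [[-52.1, -11.0, -8.1], 1.02, 85]]
[[[-52.3, -10.0, -8.1], 1.02, 85], [[-52.5, -9.1, -8.1], 1.02, 85], [[-52.6, -8.2, -8.1], 1.02, 85], [[-52.8, -7.2, -8.1], 1.02, 85], [[-52.9, -6.3, -8.1], 1.02, 85]]
[[[-53.0, -5.3, -8.1], 1.02, 85], [[-53.1, -4.4, -8.1], 1.02, 85], [[-53.2, -3.4, -8.1], 1.02, 85]]
```

Emit:
arm_command:
  targets:
    - [[-51,-15,-20],1,85]
    - [[-52,-14,-20],1,85]
    - [[-52,-13,-20],1,85]
    - [[-52,-12,-10],1,85]
    - [[-52,-11,-10],1,85]

```text
clock: 13.08
tool_pos: [0.5071, 0.1126, 0.3002]
tcp_rot: [-179.8, 0.0, 98.3]
contact_force: [1.6, 0.3, 0.5]
opening: 0.994
```

Emit:
arm_command:
  targets:
    - [[-52,-10,-5],1,85]
    - [[-52,-9,-5],1,85]
    - [[-53,-8,-5],1,85]
    - [[-53,-7,-5],1,85]
    - [[-53,-6,-5],1,85]

```text
clock: 13.7
tool_pos: [0.4963, -0.1529, 0.3249]
tcp_rot: [-179.8, -0.1, 93.3]
contact_force: [1.3, -0.3, -0.4]
opening: 0.992
```

Emit:
arm_command:
  targets:
    - [[-53,-5,0],1,85]
    - [[-53,-4,0],1,85]
    - [[-53,-3,0],1,85]
    - [[0,0,0],0,85]

```text
clock: 14.2
tool_pos: [0.4909, -0.3141, 0.3242]
tcp_rot: [-179.8, -0.0, 90.1]
contact_force: [-0.6, 1.2, 0.0]
opening: 0.996
```

Run:
```python
from snap import *
i,im=snap("w9"); zoom(im,0,0,512,384,1.5,"w9z.png")
for d in finder.recognise("block1","wrist")[:4]: print(d)
```

```text
14.25 [ 0.491  -0.3118  0.3243] [-1.7983e+02 -1.4000e-01  9.0150e+01] [0.1 1.4 0.5] 0.9958717475908908
{'box': [187.3, 59.5, 242.2, 99.8], 'p': 0.86}
{'box': [200.5, 156.5, 250.9, 200.2], 'p': 0.71}
{'box': [286.6, 121.1, 339.0, 156.6], 'p': 0.7}
```

View pics/w9z.png

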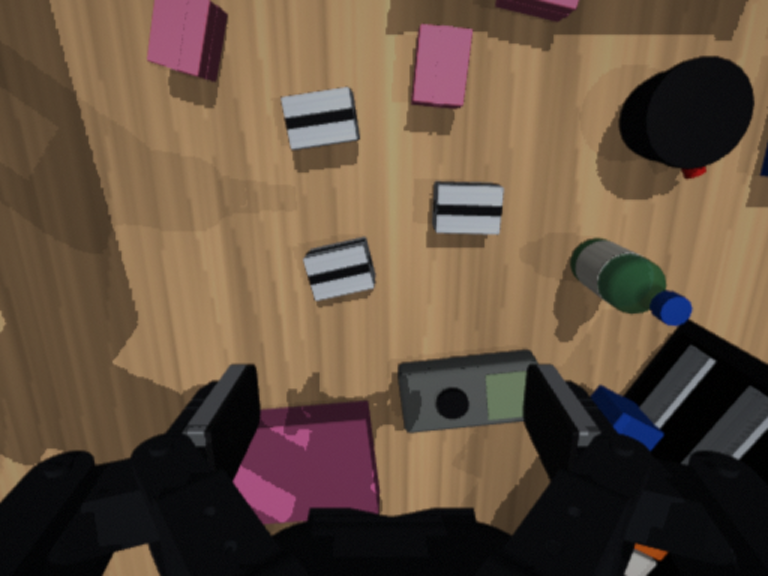

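```bash
cat > loc.py <<'E'
from snap import *
def blocks(i,im,z=.044):
    g=im.astype(int); m=((g.min(2)>150)&(g.max(2)-g.min(2)<40)).astype(np.uint8)*255
    m[(m>0)]=255
    m=cv2.morphologyEx(m,cv2.MORPH_CLOSE,np.ones((11,11)))
    m[250:,:]=0
    out=[]
    for c in cv2.findContours(m,cv2.RETR_EXTERNAL,cv2.CHAIN_APPROX_NONE)[0]:
        if cv2.contourArea(c)<600: continue
        W=back("wrist",c[:,0,:].astype(float),z,i)[:,:2].astype(np.float32)*1000
        (cx,cy),(w,h),a=cv2.minAreaRect(W)
        if w<h: w,h=h,w; a+=90
        a=(a+90)%180-90
        out.append((cx,cy,w,h,a)); 
    return out,m
E
python3 - <<'E'
from loc import *
i=pickle.load(open("w9.pkl","rb")); im=cv2.imread("pics/w9.png"); o,m=blocks(i,im)
L=[]
for b in o:
    print(np.round(b,1)); a=math.radians(b[4]); ca,sa=math.cos(a),math.sin(a)
    for x in(-30,30):
        for y in(-22,22): L.append((np.array([b[0]+x*ca-y*sa,b[1]+x*sa+y*ca,44])/1e3,(255,0,255)))
marks(im,i,L,"w9m.png")
E
```

```text
[ 439.4 -362.8   57.6   41.1   13.3]
[ 562.1 -301.8   57.1   41.5   -1.4]
[ 427.  -222.    57.3   42.     8.2]
```

View pics/w9m.png

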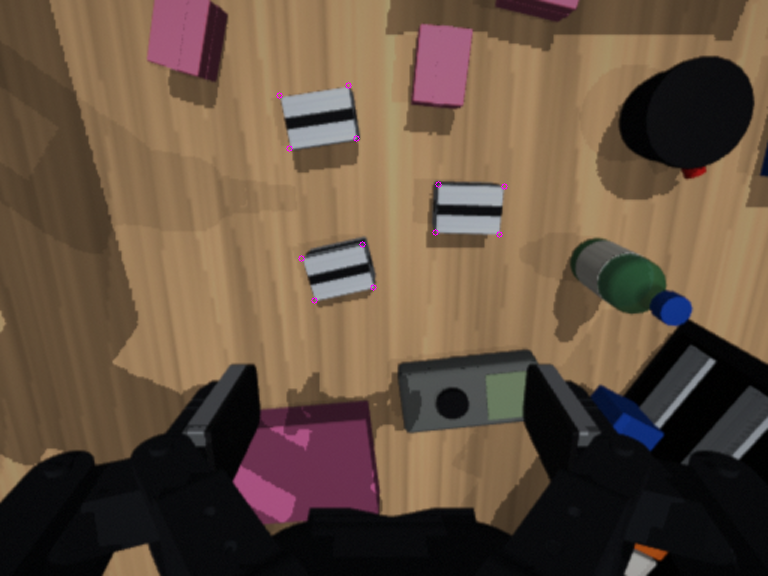

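Run:
```python
from h import *
plan([.562,-.302,.16],88.6,85); plan([.562,-.302,.02],88.6,85,start=(np.array([.562,-.302,.16]),88.6))
```

```text
[[[2.7, 23.6, 54.9], 0.55, 85], [[3.0, 23.6, 54.9], 0.55, 85], [[3.2, 23.6, 54.9], 0.55, 85]]
[[[0.0, 0.0, 46.7], -0.0, 85], [[0.0, 0.0, 46.7], -0.0, 85], [[0.0, 0.0, 46.7], -0.0, 85]]
```

Emit:
arm_command:
  targets:
    - [[3,24,55],0.5,85]
    - [[3,23,55],0.5,85]
    - [[3,24,54],0.5,85]
    - [[0,0,0],0,85]

```text
clock: 14.8
tool_pos: [0.5609, -0.2978, 0.1572]
tcp_rot: [-179.5, -0.4, 89.0]
contact_force: [0.0, 0.4, 1.0]
opening: 0.993
```

Run:
```python
from loc import *
i,im=snap("w10"); o,m=blocks(i,im)
for b in o: print(np.round(b,1))
zoom(im,0,0,512,384,1,"w10z.png"); plan([.562,-.302,.02],88.6,85)
```

```text
14.85 [ 0.5618 -0.2995  0.1604] [-179.71   -0.18   88.96] [0.5 0.1 0.4] 0.9930900462133818
[ 436.5 -350.1   57.2   16.2   13.2]
[ 561.5 -314.8   57.    14.1   -0.9]
[ 574.2 -288.4   32.9   15.1   -0.9]
[ 429.6 -235.2   56.3   14.7    8.1]
[ 425.3 -209.3   56.9   15.5    8.2]
[[[-0.8, 0.1, 46.8], 0.12, 85], [[-0.8, 0.1, 46.8], 0.12, 85], [[-0.8, 0.1, 46.8], 0.12, 85]]
```

View pics/w10z.png

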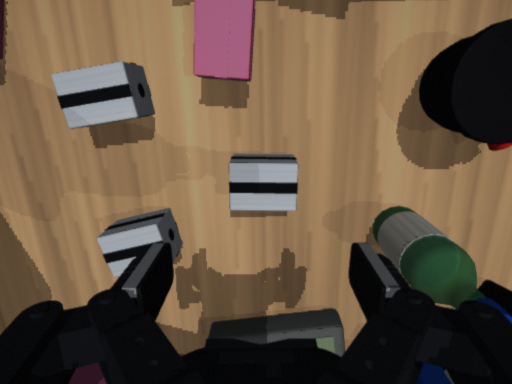

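Emit:
arm_command:
  targets:
    - [[-2,0,47],0,85]
    - [[-1,0,47],0,85]
    - [[0,0,46],0,85]
    - [[0,0,0],0,85]
    - [[0,0,0],0,50]
  squeeze: 60

```text
clock: 15.48
tool_pos: [0.5645, -0.3063, 0.0255]
tcp_rot: [179.8, 0.1, 88.8]
contact_force: [0.6, -0.1, 0.3]
opening: 0.812
```

Emit:
arm_command:
  targets:
    - [[0,0,0],0,50]
    - [[0,0,0],0,50]
    - [[0,0,0],0,50]
    - [[0,0,0],0,50]

```text
clock: 15.98
tool_pos: [0.5647, -0.3066, 0.0262]
tcp_rot: [179.8, 0.2, 88.8]
contact_force: [-1.0, -0.2, 6.9]
opening: 0.689
```

Run:
```python
from h import *
s=read_state(); print(s["tool_pos"],s["tcp_rot"][2],s["opening"])
t=gw(-8,-57,280)
a=s["tool_pos"].copy(); a[2]=.28
plan(a,89.2,50); plan(t,89.2,50,start=(a,89.2)); print(t)
```

```text
[ 0.56470873 -0.30661649  0.02619709] 88.82570541453153 0.6885938815706466
[[[0.0, 0.0, -50.8], -0.07, 50], [[0.0, 0.0, -50.8], -0.07, 50], [[0.0, 0.0, -50.8], -0.07, 50], [[0.0, 0.0, -50.8], -0.07, 50], [[0.0, 0.0, -50.8], -0.07, 50]]
[[[50.8, 13.4, -0.0], -0.0, 50], [[50.8, 13.4, -0.0], -0.0, 50], [[50.8, 13.4, -0.0], -0.0, 50], [[50.8, 13.4, -0.0], -0.0, 50], [[50.8, 13.4, -0.0], -0.0, 50]]
[[[50.8, 13.4, -0.0], -0.0, 50], [[50.8, 13.4, -0.0], -0.0, 50]]
[0.66326299 0.04762375 0.28      ]
```

Emit:
arm_command:
  targets:
    - [[0,0,-20],0,50]
    - [[0,0,-58],0,50]
    - [[0,0,-60],0,50]
    - [[0,0,-60],0,50]
    - [[0,0,-56],0,50]

```text
clock: 16.6
tool_pos: [0.563, -0.3051, 0.2813]
tcp_rot: [179.8, 0.1, 88.8]
contact_force: [0.4, -0.6, -2.4]
opening: 0.684
```

Emit:
arm_command:
  targets:
    - [[50,13,0],0,50]
    - [[50,13,0],0,50]
    - [[50,13,0],0,50]
    - [[50,14,0],0,50]
    - [[50,14,0],0,50]

```text
clock: 17.23
tool_pos: [0.6354, -0.055, 0.2789]
tcp_rot: [179.8, 0.0, 88.8]
contact_force: [1.1, 0.4, -2.3]
opening: 0.683
```

Emit:
arm_command:
  targets:
    - [[50,14,0],0,50]
    - [[51,13,0],0,50]
    - [[0,0,0],0,50]
    - [[0,0,0],0,50]

```text
clock: 17.73
tool_pos: [0.6641, 0.0437, 0.2779]
tcp_rot: [179.9, 0.0, 88.9]
contact_force: [0.2, -0.2, -3.8]
opening: 0.685
```

Run:
```python
from snap import *
i,im=snap("w11"); print(read_state()["tool_pos"],read_state()["tool_pos"])
L=[(gw(x,y,61),(0,255,0)) for x in(30,-54) for y in(-83,83)]+[(gw(-92,y,115),(255,255,0)) for y in(-35,35)]
t=read_state()["tool_pos"]; 
marks(im,i,L,"w11z.png")
```

```text
17.775 [0.664  0.043  0.2776] [1.7994e+02 4.0000e-02 8.8790e+01] [ 0.   1.2 -3.1] 0.6872104047998046
[0.66399513 0.04300323 0.27759339] [0.66399513 0.04300323 0.27759339]
```

View pics/w11z.png

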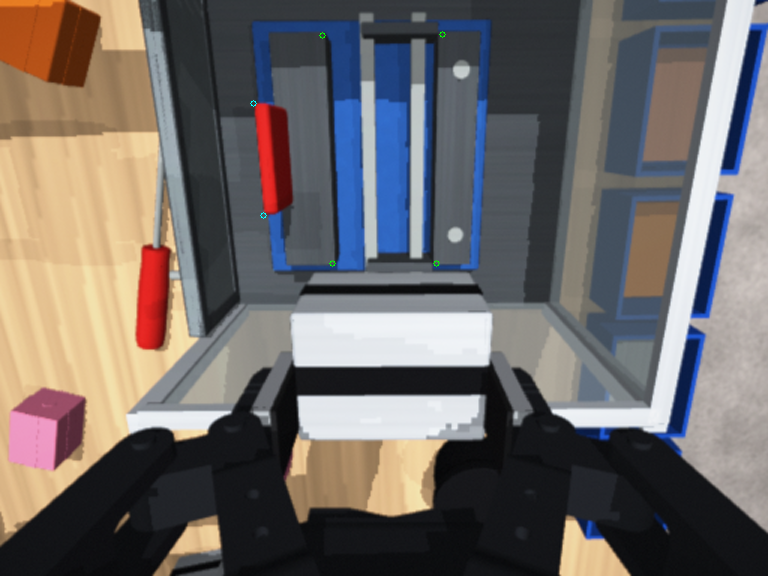

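Run:
```python
from h import *
import pickle
i=pickle.load(open("w11.pkl","rb"))
for z in(.292,.296,.300):
    P=back("wrist",np.array([(292,312),(490,312),(299,437),(484,439)])/1.5,z,i); print(z,P.mean(0)-[.664,.043,0],np.linalg.norm(P[1]-P[0]),np.linalg.norm(P[3]-P[2]),np.linalg.norm((P[0]+P[1]-P[2]-P[3])/2))
```

```text
0.292 [2.35877444e-05 4.34790900e-03 2.92000000e-01] 0.05925001042376072 0.06075738125887545 0.04432494770595807
0.296 [5.60168239e-05 6.60201642e-03 2.96000000e-01] 0.0574005215244841 0.05886083978346082 0.042941344595057836
0.3 [8.84459035e-05 8.85612384e-03 3.00000000e-01] 0.055551032625207476 0.05696429830804629 0.04155774148415762
```

Emit:
arm_command:
  targets:
    - [[0,-1,50],-0.4,50]
    - [[0,0,55],0,50]
    - [[0,0,55],0,50]
    - [[0,0,30],0,50]
    - [[0,0,0],0,50]

```text
clock: 18.4
tool_pos: [0.6608, 0.0422, 0.0841]
tcp_rot: [-179.7, 0.0, 89.1]
contact_force: [0.2, 0.5, -2.1]
opening: 0.685
```

Run:
```python
from snap import *
i,im=snap("w12"); 
L=[(gw(x,y,61),(0,255,0)) for x in(30,-54) for y in(-83,83)]
marks(im,i,L,"w12z.png"); print(gw(-8,-57))
```

```text
18.45 [0.6627 0.0424 0.0862] [-1.799e+02  1.000e-02  8.911e+01] [ 0.2 -0.5 -1.8] 0.680144351097693
[0.66326299 0.04762375 0.        ]
```

View pics/w12z.png

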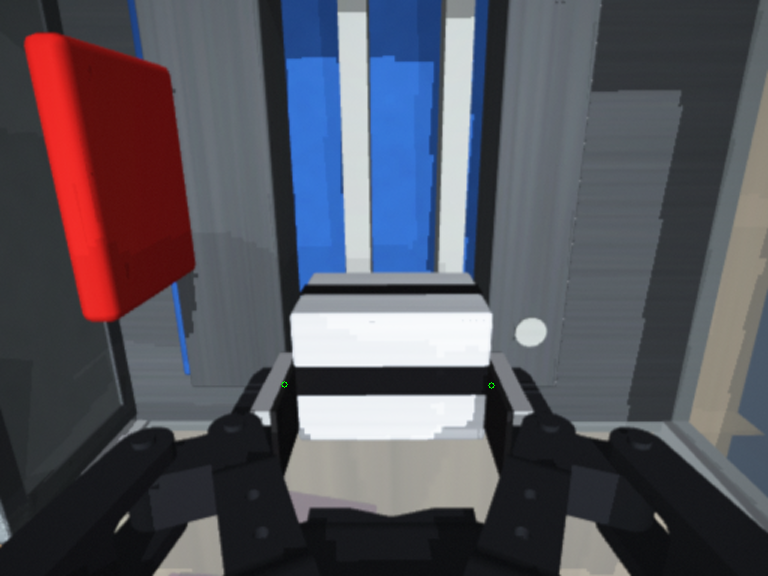

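Emit:
arm_command:
  targets:
    - [[0,0,6],0,50]
    - [[0,0,5],0,50]
    - [[0,0,0],0,50]

```text
clock: 18.82
tool_pos: [0.6634, 0.0437, 0.0757]
tcp_rot: [180.0, 0.0, 89.2]
contact_force: [-0.5, 0.2, -2.9]
opening: 0.684
```

Emit:
arm_command:
  targets:
    - [[0,0,3],0,50]
    - [[0,0,0],0,50]
    - [[0,0,0],0,50]

```text
clock: 19.2
tool_pos: [0.6633, 0.0438, 0.0723]
tcp_rot: [-180.0, 0.0, 89.2]
contact_force: [0.8, 0.1, -3.0]
opening: 0.684
```

Not touching yet; lower in 1 mm steps.

Emit:
arm_command:
  targets:
    - [[0,0,1.5],0,50]
    - [[0,0,0],0,50]
    - [[0,0,0],0,50]

```text
clock: 19.58
tool_pos: [0.6635, 0.0438, 0.0713]
tcp_rot: [180.0, 0.0, 89.2]
contact_force: [-1.6, 0.3, 3.1]
opening: 0.682
```

Emit:
arm_command:
  targets:
    - [[0,0,1.5],0,50]
    - [[0,0,0],0,50]
    - [[0,0,0],0,50]

```text
clock: 19.95
tool_pos: [0.6635, 0.0438, 0.0712]
tcp_rot: [179.9, 0.0, 89.2]
contact_force: [-5.2, 0.1, 13.8]
opening: 0.676
```

Emit:
arm_command:
  targets:
    - [[0,0,-1],0,70]
    - [[0,0,0],0,80]
    - [[0,0,-20],0,80]
    - [[0,0,-60],0,80]
    - [[0,0,-60],0,85]

```text
clock: 20.58
tool_pos: [0.6631, 0.0438, 0.2125]
tcp_rot: [-180.0, 0.0, 89.2]
contact_force: [1.0, 0.2, 0.2]
opening: 0.995
```

Run:
```python
from snap import *
i,im=snap("w13"); 
L=[(gw(-8+x,-57+y,89),(255,0,255)) for x in(-30,30) for y in(-22,22)]
marks(im,i,L,"w13z.png"); plan([.455,-.27,.30],99,85,n=9)
```

```text
20.625 [0.668  0.0437 0.2225] [1.792e+02 3.000e-02 8.922e+01] [ 2.1 -0.5  6. ] 0.9971087879923163
[[[-35.2, -23.2, -8.6], -1.09, 85], [[-34.7, -23.9, -8.6], -1.09, 85], [[-34.3, -24.5, -8.6], -1.09, 85], [[-33.8, -25.2, -8.6], -1.09, 85], [[-33.3, -25.8, -8.6], -1.09, 85]]
[[[-32.8, -26.4, -8.6], -1.09, 85], [[-32.3, -27.0, -8.6], -1.09, 85], [[-31.8, -27.6, -8.6], -1.09, 85], [[-31.3, -28.2, -8.6], -1.09, 85]]
```

View pics/w13z.png

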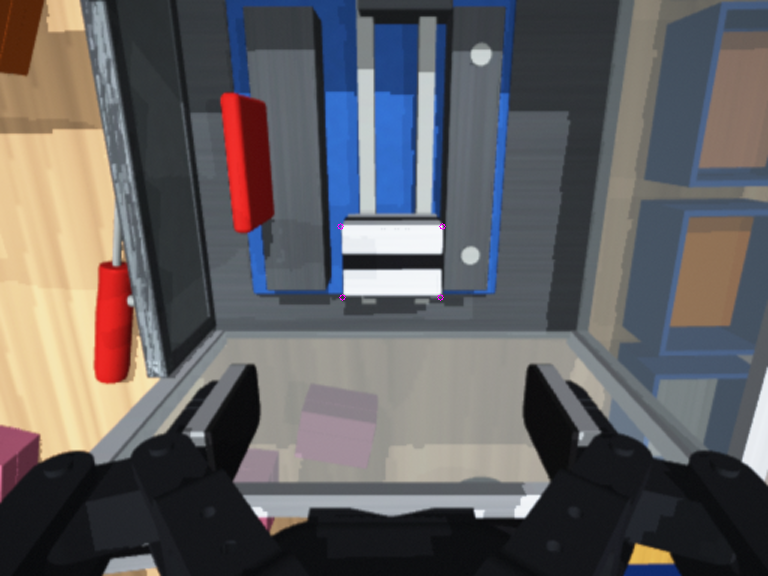

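Emit:
arm_command:
  targets:
    - [[-35,-23,-30],-1,85]
    - [[-35,-24,-20],-1,85]
    - [[-34,-25,-15],-1,85]
    - [[-34,-25,-10],-1,85]
    - [[-33,-26,-5],-1,85]

```text
clock: 21.25
tool_pos: [0.5435, -0.1311, 0.2922]
tcp_rot: [179.9, 0.1, 94.2]
contact_force: [0.4, -0.8, -0.7]
opening: 0.994
```

Emit:
arm_command:
  targets:
    - [[-33,-26,0],-1,85]
    - [[-32,-27,0],-1,85]
    - [[-32,-28,0],-1,85]
    - [[-31,-28,0],-1,85]
    - [[0,0,0],0,85]

```text
clock: 21.88
tool_pos: [0.4469, -0.2703, 0.2913]
tcp_rot: [180.0, 0.1, 98.0]
contact_force: [0.5, 0.5, -0.2]
opening: 0.996
```

Run:
```python
from loc import *
i,im=snap("w14"); o,m=blocks(i,im); L=[]
for b in o:
    print(np.round(b,1)); a=math.radians(b[4]); ca,sa=math.cos(a),math.sin(a)
    for x in(-30,30):
        for y in(-22,22): L.append((np.array([b[0]+x*ca-y*sa,b[1]+x*sa+y*ca,44])/1e3,(255,0,255)))
marks(im,i,L,"w14z.png")
```

```text
21.925 [ 0.4477 -0.269   0.2912] [1.7994e+02 5.0000e-02 9.8050e+01] [-0.3  0.  -0. ] 0.9940753870895356
[ 440.  -362.6   56.2   41.    13.5]
[ 427.1 -222.6   56.9   39.8    8. ]
```

View pics/w14z.png

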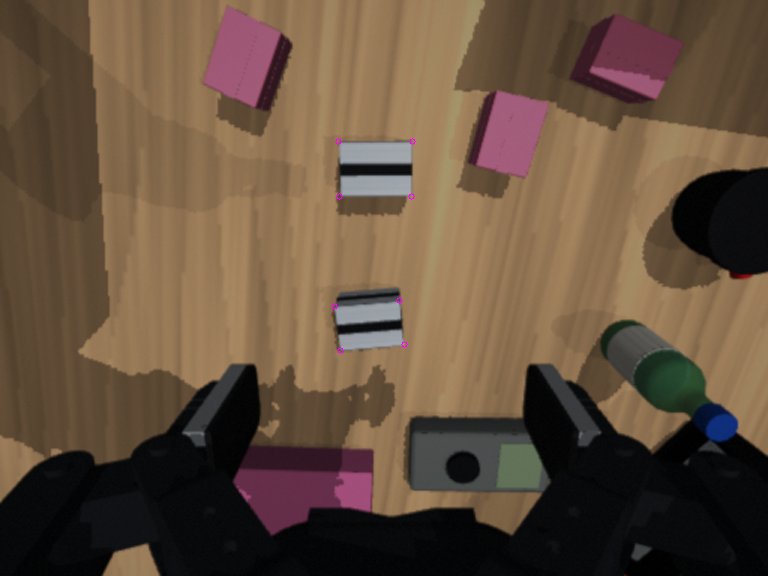

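Run:
```python
from h import *
plan([.427,-.2223,.021],98,85,n=5)
```

```text
[[[9.8, -2.8, 54.0], 0.01, 85], [[9.8, -2.8, 54.0], 0.01, 85], [[9.8, -2.8, 54.0], 0.01, 85], [[9.8, -2.8, 54.0], 0.01, 85], [[9.8, -2.8, 54.0], 0.01, 85]]
```

Emit:
arm_command:
  targets:
    - [[16,-5,50],0,85]
    - [[16,-5,50],0,85]
    - [[17,-4,50],0,85]
    - [[0,0,20],0,85]
    - [[0,0,0],0,85]

```text
clock: 22.55
tool_pos: [0.4269, -0.22, 0.1194]
tcp_rot: [-179.9, -0.1, 98.3]
contact_force: [-0.9, -0.8, 1.0]
opening: 0.993
```

Run:
```python
from loc import *
i,im=snap("w15"); cv2.imwrite("pics/w15z.png",im)
plan([.427,-.2223,.021],98,85,n=2)
```

```text
22.6 [ 0.4279 -0.221   0.1205] [-1.7999e+02 -2.0000e-02  9.8260e+01] [-0.2 -0.4  0.8] 0.99949507009549
[[[-0.6, -0.5, 49.8], 0.13, 85], [[-0.6, -0.5, 49.8], 0.13, 85]]
```

View pics/w15z.png

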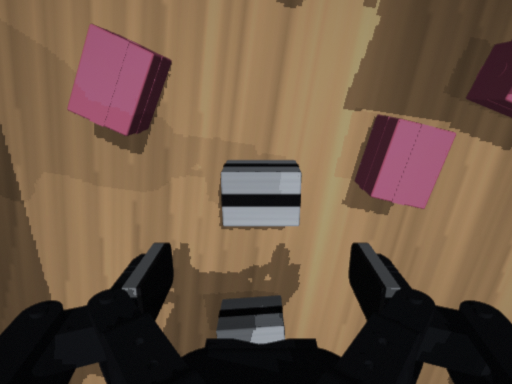

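Emit:
arm_command:
  targets:
    - [[-0.5,-0.5,50],0,78]
    - [[-0.5,-0.5,50],0,78]
    - [[0,0,0],0,78]
    - [[0,0,0],0,50]
    - [[0,0,0],0,50]

```text
clock: 23.22
tool_pos: [0.4282, -0.2239, 0.0228]
tcp_rot: [179.8, 0.2, 98.2]
contact_force: [0.1, -1.1, -2.4]
opening: 0.689
```

Emit:
arm_command:
  targets:
    - [[0,0,0],0,50]
    - [[0,0,0],0,50]
    - [[0,0,0],0,50]
    - [[0,0,0],0,50]

```text
clock: 23.72
tool_pos: [0.4282, -0.2239, 0.0227]
tcp_rot: [179.8, 0.2, 98.2]
contact_force: [-0.6, 0.7, 10.2]
opening: 0.688
```

Emit:
arm_command:
  targets:
    - [[0,0,-20],0,50]
    - [[0,0,-55],0,50]
    - [[0,0,-60],0,50]
    - [[0,0,-60],0,50]
    - [[0,0,-60],0,50]

```text
clock: 24.35
tool_pos: [0.426, -0.2224, 0.2788]
tcp_rot: [179.9, 0.1, 98.2]
contact_force: [0.0, -0.3, -2.2]
opening: 0.688
```

Run:
```python
from loc import *
i,im=snap("w16"); zoom(im,0,0,512,384,1.5,"w16z.png")
plan(gw(-8,-5,285),89.2,50,n=8); print(gw(-8,-5))
```

```text
24.4 [ 0.4296 -0.2248  0.2867] [179.39   0.59  98.22] [ 2.5 -0.2  3.8] 0.6861080909070976
[[[36.0, 34.8, 0.2], 1.13, 50], [[36.6, 34.1, 0.2], 1.13, 50], [[37.3, 33.4, 0.2], 1.13, 50], [[37.9, 32.6, 0.2], 1.13, 50], [[38.6, 31.9, 0.2], 1.13, 50]]
[[[39.2, 31.1, 0.2], 1.13, 50], [[39.8, 30.3, 0.2], 1.13, 50], [[40.4, 29.5, 0.2], 1.13, 50]]
[0.66402737 0.09961814 0.        ]
```

View pics/w16z.png

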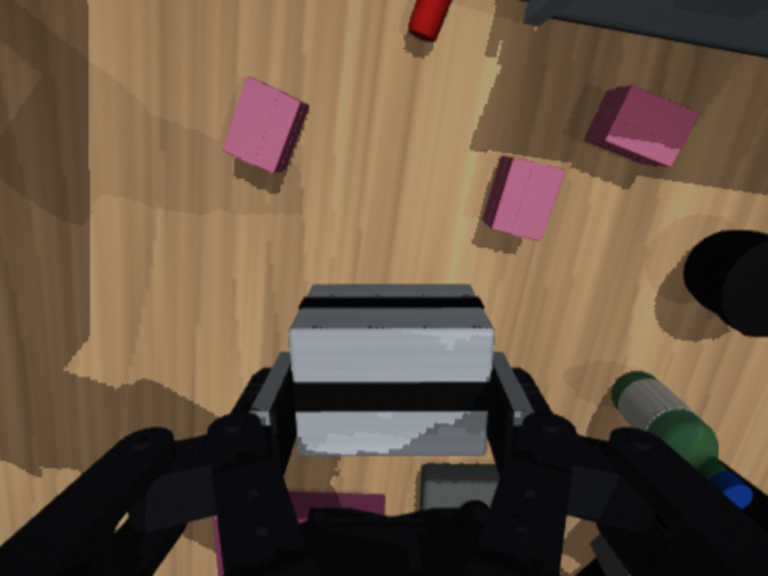

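Emit:
arm_command:
  targets:
    - [[36,35,0],1,50]
    - [[37,34,0],1,50]
    - [[37,33,0],1,50]
    - [[38,33,0],1,50]
    - [[39,32,0],1,50]

```text
clock: 25.02
tool_pos: [0.5728, -0.0172, 0.2763]
tcp_rot: [179.9, 0.0, 93.2]
contact_force: [0.8, -0.7, -1.4]
opening: 0.685
```

Emit:
arm_command:
  targets:
    - [[39,31,0],1,50]
    - [[40,30,0],1,50]
    - [[40,29,0],2,50]
    - [[0,0,0],0,50]
    - [[0,0,0],0,50]

```text
clock: 25.65
tool_pos: [0.6569, 0.1035, 0.2755]
tcp_rot: [-180.0, 0.0, 89.3]
contact_force: [-0.6, -0.4, -1.2]
opening: 0.688
```

Run:
```python
from loc import *
i,im=snap("w17"); zoom(im,0,0,512,384,1.5,"w17z.png")
plan(gw(-8,-5,77),89.2,50,n=4)
```

```text
25.7 [0.6568 0.1029 0.2755] [-1.7997e+02  4.0000e-02  8.9200e+01] [ 0.7 -0.5 -2.6] 0.6896382822776571
[[[-0.8, 1.8, 49.6], 0.0, 50], [[-0.8, 1.8, 49.6], 0.0, 50], [[-0.8, 1.8, 49.6], 0.0, 50], [[-0.8, 1.8, 49.6], 0.0, 50]]
```

View pics/w17z.png

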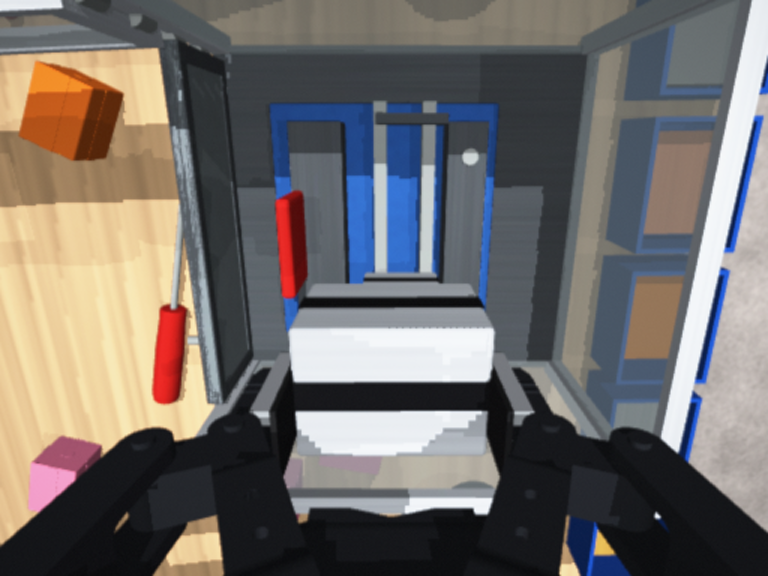

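Emit:
arm_command:
  targets:
    - [[-1,2,50],0,50]
    - [[-1,2,50],0,50]
    - [[-1,2,50],0,50]
    - [[0,1,48],0,50]
    - [[0,0,0],0,50]

```text
clock: 26.32
tool_pos: [0.6603, 0.099, 0.0739]
tcp_rot: [-179.5, 0.1, 89.1]
contact_force: [-0.1, -0.2, -1.1]
opening: 0.687
```

Emit:
arm_command:
  targets:
    - [[0,0,5],0,50]
    - [[0,0,2],0,50]
    - [[0,0,0],0,50]

```text
clock: 26.7
tool_pos: [0.6657, 0.1006, 0.072]
tcp_rot: [179.8, -0.0, 89.2]
contact_force: [0.3, -0.2, -1.8]
opening: 0.683
```

Emit:
arm_command:
  targets:
    - [[0,0,2],0,50]
    - [[0,0,0],0,50]
    - [[0,0,0],0,50]

```text
clock: 27.08
tool_pos: [0.6646, 0.1006, 0.0683]
tcp_rot: [-180.0, 0.0, 89.2]
contact_force: [0.2, -0.3, -2.5]
opening: 0.69
```

Emit:
arm_command:
  targets:
    - [[0,0,2],0,50]
    - [[0,0,0],0,50]
    - [[0,0,0],0,50]

```text
clock: 27.45
tool_pos: [0.6647, 0.1007, 0.0678]
tcp_rot: [180.0, 0.0, 89.2]
contact_force: [-4.2, 0.4, 8.7]
opening: 0.689
```

Seated. Release and look.

Emit:
arm_command:
  targets:
    - [[0,0,-1],0,70]
    - [[0,0,0],0,80]
    - [[0,0,-20],0,80]
    - [[0,0,-60],0,80]
    - [[0,0,-60],0,85]

```text
clock: 28.08
tool_pos: [0.6645, 0.1006, 0.2096]
tcp_rot: [-180.0, 0.0, 89.2]
contact_force: [1.3, 0.5, 0.1]
opening: 0.994
```

Run:
```python
from snap import *
i,im=snap("w18"); 
L=[(gw(-8+x,c+y,89),(255,0,255)) for c in(-57,-5) for x in(-30,30) for y in(-22,22)]
marks(im,i,L,"w18z.png"); plan([.448,-.36,.30],103.4,85,n=10)
```

```text
28.125 [0.6693 0.101  0.2197] [ 1.792e+02 -4.000e-02  8.922e+01] [2.  0.2 5. ] 0.9922600971556753
[[[-46.4, -21.5, -8.0], -1.42, 85], [[-45.8, -22.6, -8.0], -1.42, 85], [[-45.3, -23.8, -8.0], -1.42, 85], [[-44.7, -24.9, -8.0], -1.42, 85], [[-44.0, -26.0, -8.0], -1.42, 85]]
[[[-43.4, -27.1, -8.0], -1.42, 85], [[-42.7, -28.1, -8.0], -1.42, 85], [[-42.0, -29.2, -8.0], -1.42, 85], [[-41.3, -30.2, -8.0], -1.42, 85], [[-40.5, -31.2, -8.0], -1.42, 85]]
```

View pics/w18z.png

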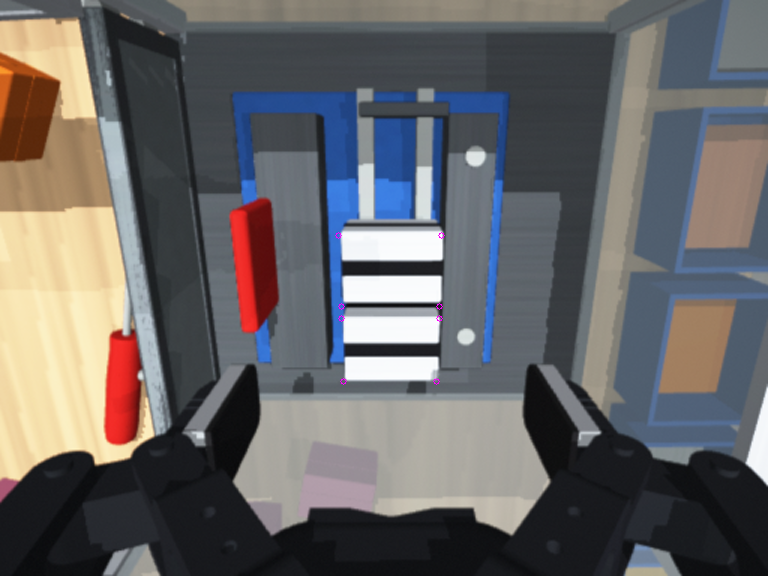

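Emit:
arm_command:
  targets:
    - [[-46,-21,-30],-1,85]
    - [[-46,-23,-20],-1,85]
    - [[-45,-24,-15],-2,85]
    - [[-45,-25,-10],-1,85]
    - [[-44,-26,-5],-2,85]

```text
clock: 28.75
tool_pos: [0.5516, -0.1304, 0.2894]
tcp_rot: [179.9, 0.1, 96.3]
contact_force: [0.1, -0.3, 0.3]
opening: 0.996
```

Emit:
arm_command:
  targets:
    - [[-43,-27,0],-1,85]
    - [[-43,-28,0],-2,85]
    - [[-42,-29,0],-1,85]
    - [[-41,-30,0],-1,85]
    - [[-40,-31,0],-2,85]

```text
clock: 29.38
tool_pos: [0.4398, -0.3592, 0.2886]
tcp_rot: [179.9, 0.1, 103.3]
contact_force: [0.4, -0.5, -0.9]
opening: 0.997
```

Emit:
arm_command:
  targets:
    - [[0,0,0],0,85]
    - [[0,0,0],0,85]

```text
clock: 29.62
tool_pos: [0.4406, -0.3574, 0.288]
tcp_rot: [180.0, 0.0, 103.1]
contact_force: [-0.4, 0.8, -0.2]
opening: 0.997
```

Run:
```python
from loc import *
i,im=snap("w19"); 
zoom(im,0,0,512,384,1.5,"w19z.png")
for d in finder.recognise("block1","wrist")[:4]: print(d)
print([np.round(b,1) for b in blocks(i,im)[0]])
```

```text
29.675 [ 0.4409 -0.3569  0.2879] [179.96   0.   103.21] [-0.3  0.1  0.6] 0.9977138622330135
[array([ 439.6, -362.8,   57.3,   39.2,   13.1])]
```

View pics/w19z.png

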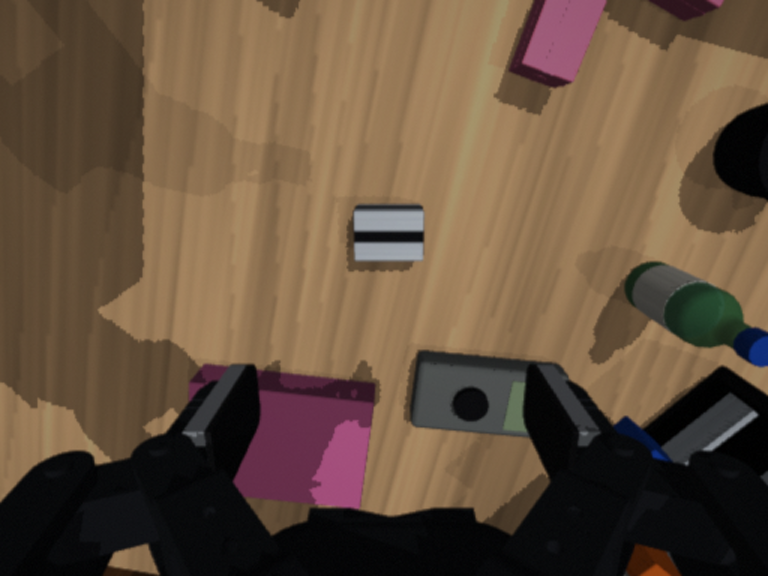

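Emit:
arm_command:
  targets:
    - [[-5,-1,60],0,80]
    - [[-5,-1,60],0,80]
    - [[0,0,50],0,80]
    - [[0,0,0],0,80]
    - [[0,0,0],0,80]

```text
clock: 30.35
tool_pos: [0.4423, -0.3681, 0.1191]
tcp_rot: [179.9, 0.1, 103.3]
contact_force: [0.4, -0.6, -0.0]
opening: 0.934
```

Run:
```python
from loc import *
i,im=snap("w20"); cv2.imwrite("pics/w20z.png",im)
plan([.4408,-.3674,.025],103.2,80,n=2)
```

```text
30.4 [ 0.4427 -0.3688  0.1198] [179.88   0.2  103.26] [ 0.5 -0.4  1.5] 0.9374160752845158
[[[0.9, -0.7, 47.4], 0.03, 80], [[0.9, -0.7, 47.4], 0.03, 80]]
```

View pics/w20z.png

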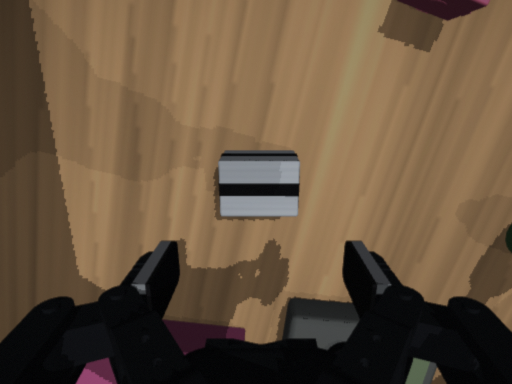

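Emit:
arm_command:
  targets:
    - [[1,-1,48],0,80]
    - [[1,0,47],0,80]
    - [[0,0,0],0,80]
    - [[0,0,0],0,50]
    - [[0,0,0],0,50]

```text
clock: 31.02
tool_pos: [0.4413, -0.3682, 0.0256]
tcp_rot: [179.9, 0.3, 103.2]
contact_force: [-0.7, -0.0, 7.2]
opening: 0.688
```

Emit:
arm_command:
  targets:
    - [[0,0,0],0,50]
    - [[0,0,0],0,50]
    - [[0,0,0],0,50]
    - [[0,0,0],0,50]

```text
clock: 31.52
tool_pos: [0.4412, -0.3681, 0.0255]
tcp_rot: [179.8, 0.3, 103.2]
contact_force: [-0.7, 0.1, 7.9]
opening: 0.686
```

Emit:
arm_command:
  targets:
    - [[0,0,-20],0,50]
    - [[0,0,-55],0,50]
    - [[0,0,-60],0,50]
    - [[0,0,-60],0,50]
    - [[0,0,-60],0,50]

```text
clock: 32.15
tool_pos: [0.4393, -0.3659, 0.2813]
tcp_rot: [179.9, 0.1, 103.2]
contact_force: [0.8, -1.3, -2.3]
opening: 0.686
```

Run:
```python
from loc import *
i,im=snap("w21"); zoom(im,0,0,512,384,1.5,"w21z.png")
plan(gw(-8,42,285),89.2,50,n=10); print(gw(-8,42))
```

```text
32.2 [ 0.4424 -0.369   0.2902] [179.54   0.8  103.22] [ 1.8 -2.7  3.6] 0.6823499391386493
[[[45.1, 33.4, 0.5], 1.4, 50], [[45.9, 32.3, 0.5], 1.4, 50], [[46.7, 31.2, 0.5], 1.4, 50], [[47.4, 30.0, 0.5], 1.4, 50], [[48.2, 28.9, 0.5], 1.4, 50]]
[[[48.9, 27.7, 0.5], 1.4, 50], [[49.5, 26.5, 0.5], 1.4, 50], [[50.1, 25.3, 0.5], 1.4, 50], [[50.8, 24.0, 0.5], 1.4, 50], [[51.3, 22.8, 0.5], 1.4, 50]]
[0.66471824 0.14661306 0.        ]
```

View pics/w21z.png

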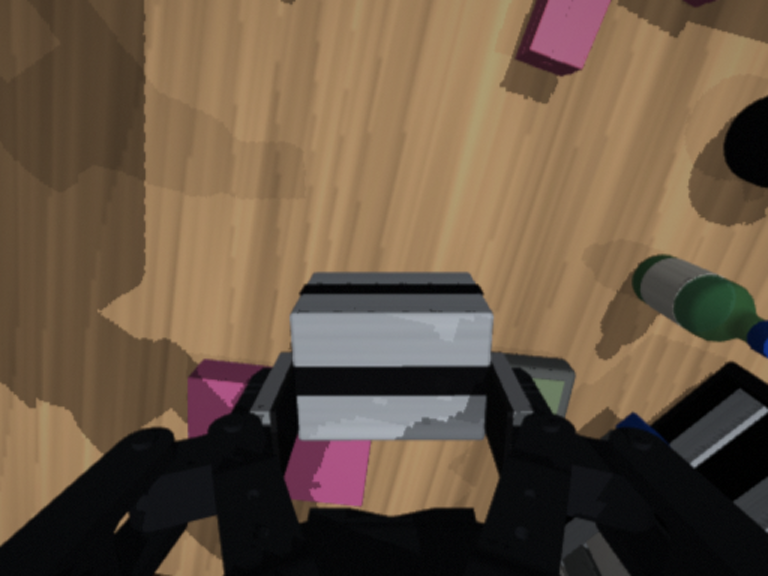

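Emit:
arm_command:
  targets:
    - [[45,33,0],1,50]
    - [[46,32,0],2,50]
    - [[47,31,0],1,50]
    - [[47,30,0],1,50]
    - [[48,29,0],2,50]

```text
clock: 32.83
tool_pos: [0.5495, -0.1068, 0.2789]
tcp_rot: [179.9, 0.1, 96.1]
contact_force: [0.3, -0.1, -2.7]
opening: 0.688
```

Emit:
arm_command:
  targets:
    - [[49,28,0],1,50]
    - [[49,27,0],2,50]
    - [[50,26,0],1,50]
    - [[51,25,0],1,50]
    - [[53,24,0],2,50]

```text
clock: 33.45
tool_pos: [0.6635, 0.153, 0.2788]
tcp_rot: [179.9, 0.0, 89.2]
contact_force: [0.5, -0.4, -2.9]
opening: 0.682
```

Emit:
arm_command:
  targets:
    - [[0,0,0],0,50]
    - [[0,0,0],0,50]

```text
clock: 33.7
tool_pos: [0.6626, 0.1513, 0.2779]
tcp_rot: [180.0, 0.0, 89.3]
contact_force: [0.9, -0.4, -1.8]
opening: 0.681
```

Run:
```python
from loc import *
i,im=snap("w22"); 
marks(im,i,[(gw(x,y,190),(0,255,255)) for x in(-50,0,50) for y in(138,)],"w22z.png")
plan(gw(-8,43.5,85),89.2,50,n=4)
```

```text
33.75 [0.6626 0.1506 0.2779] [1.7999e+02 4.0000e-02 8.9210e+01] [-0.1  0.1 -2.4] 0.6858683191854138
[[[-0.6, 0.6, 48.2], 0.0, 50], [[-0.6, 0.6, 48.2], 0.0, 50], [[-0.6, 0.6, 48.2], 0.0, 50], [[-0.6, 0.6, 48.2], 0.0, 50]]
```

View pics/w22z.png

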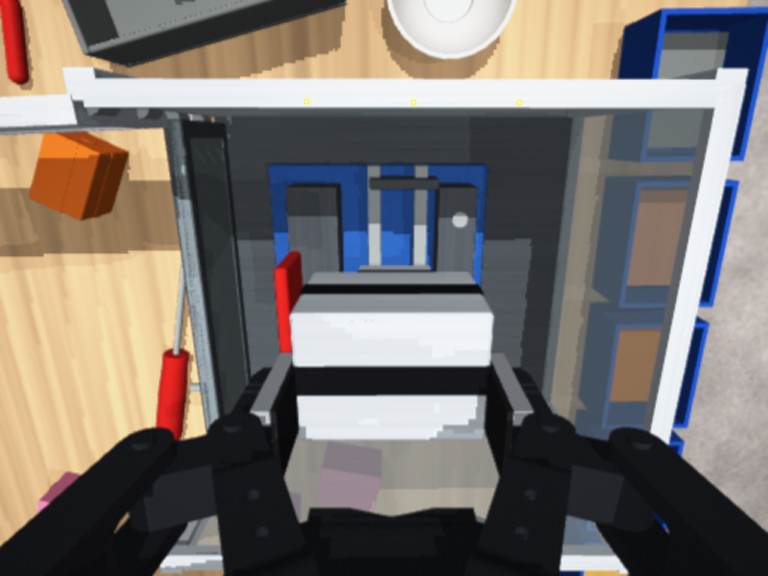

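Emit:
arm_command:
  targets:
    - [[-0.5,0.5,48],0,50]
    - [[-0.5,0.5,48],0,50]
    - [[-0.5,0.5,48],0,50]
    - [[-0.5,0.5,46],0,50]
    - [[0,0,0],0,50]

```text
clock: 34.38
tool_pos: [0.6612, 0.1472, 0.084]
tcp_rot: [-179.5, 0.1, 89.1]
contact_force: [-0.1, 0.3, -2.4]
opening: 0.681
```

Emit:
arm_command:
  targets:
    - [[0,0,5],0,50]
    - [[0,0,5],0,50]
    - [[0,0,0],0,50]

```text
clock: 34.75
tool_pos: [0.6657, 0.1493, 0.0786]
tcp_rot: [179.9, -0.0, 89.2]
contact_force: [0.0, 0.0, -2.9]
opening: 0.682
```

Emit:
arm_command:
  targets:
    - [[0,0,2],0,50]
    - [[0,0,1],0,50]
    - [[0,0,0],0,50]
    - [[0,0,0],0,50]

```text
clock: 35.25
tool_pos: [0.665, 0.1493, 0.0743]
tcp_rot: [-180.0, 0.0, 89.2]
contact_force: [0.2, 0.7, -3.4]
opening: 0.682
```

Emit:
arm_command:
  targets:
    - [[0,0,2],0,50]
    - [[0,0,0],0,50]
    - [[0,0,0],0,50]

```text
clock: 35.62
tool_pos: [0.665, 0.1493, 0.0722]
tcp_rot: [-180.0, 0.0, 89.2]
contact_force: [-0.0, -0.5, -1.8]
opening: 0.682
```

Emit:
arm_command:
  targets:
    - [[0,0,2],0,50]
    - [[0,0,0],0,50]
    - [[0,0,0],0,50]

```text
clock: 36.0
tool_pos: [0.6652, 0.1493, 0.0706]
tcp_rot: [180.0, -0.0, 89.2]
contact_force: [-0.8, -0.2, 1.3]
opening: 0.679
```

Contact at the expected height (~70.5). Release.

Emit:
arm_command:
  targets:
    - [[0,0,0],0,70]
    - [[0,0,0],0,80]
    - [[0,0,-20],0,80]
    - [[0,0,-60],0,80]
    - [[0,0,-60],0,85]

```text
clock: 36.62
tool_pos: [0.6649, 0.1492, 0.2129]
tcp_rot: [180.0, 0.0, 89.2]
contact_force: [1.0, -0.7, -0.2]
opening: 0.996
```

Run:
```python
from snap import *
i,im=snap("w23"); 
L=[(gw(-8+x,c+y,89),(255,0,255)) for c in(49,-5) for x in(-30,30) for y in(-22,22)]+[(gw(-92,y,115),(255,255,0)) for y in(-35,35)]
marks(im,i,L,"w23z.png")
```

```text
36.675 [0.6697 0.1499 0.223 ] [ 1.7918e+02 -1.0000e-01  8.9220e+01] [2.8 0.6 5.3] 0.9986387564890536
```

View pics/w23z.png

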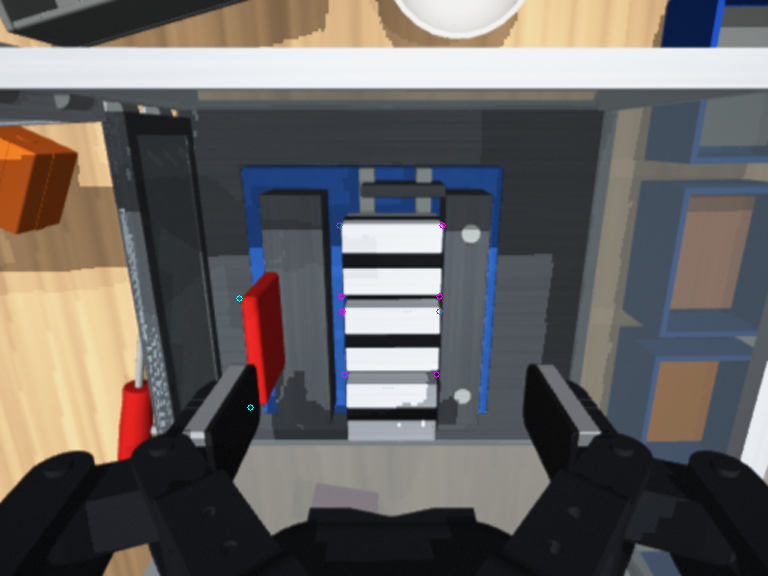

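Run:
```python
from h import *
s=read_state();print(s["tool_pos"]); print(gw(-118,0)); plan(gw(-118,0,250),179.2,0,n=9)
```

```text
[0.66970945 0.14992775 0.223046  ]
[0.55411275 0.10623454 0.        ]
[[[-5.0, -12.8, -3.0], -10.0, 0], [[-2.7, -13.5, -3.0], -10.0, 0], [[-0.4, -13.7, -3.0], -10.0, 0], [[2.0, -13.6, -3.0], -10.0, 0], [[4.4, -13.0, -3.0], -10.0, 0]]
[[[6.6, -12.1, -3.0], -10.0, 0], [[8.5, -10.7, -3.0], -10.0, 0], [[10.3, -9.1, -3.0], -10.0, 0], [[11.7, -7.2, -3.0], -10.0, 0]]
```

Emit:
arm_command:
  targets:
    - [[-5,-13,-20],-10,0]
    - [[-3,-13,-10],-10,0]
    - [[0,-14,0],-10,0]
    - [[2,-14,0],-10,0]
    - [[4,-13,0],-10,0]

```text
clock: 37.3
tool_pos: [0.6004, 0.1245, 0.2417]
tcp_rot: [179.9, 0.1, 139.5]
contact_force: [0.1, -0.5, -0.1]
opening: -0.0
```

Emit:
arm_command:
  targets:
    - [[7,-12,0],-10,0]
    - [[9,-11,0],-10,0]
    - [[10,-9,0],-10,0]
    - [[12,-7,0],-10,0]
    - [[0,0,0],0,0]

```text
clock: 37.92
tool_pos: [0.548, 0.1056, 0.2414]
tcp_rot: [-180.0, 0.1, 179.1]
contact_force: [0.2, 0.7, 0.2]
opening: -0.002
```

Run:
```python
from snap import *
i,im=snap("w24"); 
t=read_state()["tool_pos"]
L=[(gw(-90,y,115),(255,255,0)) for y in(-35,35)]+[(gw(-150,y,93),(0,255,0)) for y in(-100,0,100)]+[(np.array([t[0],t[1],.09]),(0,0,255))]
marks(im,i,L,"w24z.png"); plan(gw(-118,0,90),179.2,0,n=4)
```

```text
37.975 [0.5488 0.1058 0.2414] [1.7999e+02 1.1000e-01 1.7899e+02] [-0.9 -0.6 -0.2] -0.000887431589559675
[[[-1.3, 0.1, 37.9], -0.05, 0], [[-1.3, 0.1, 37.9], -0.05, 0], [[-1.3, 0.1, 37.9], -0.05, 0], [[-1.3, 0.1, 37.9], -0.05, 0]]
```

View pics/w24z.png

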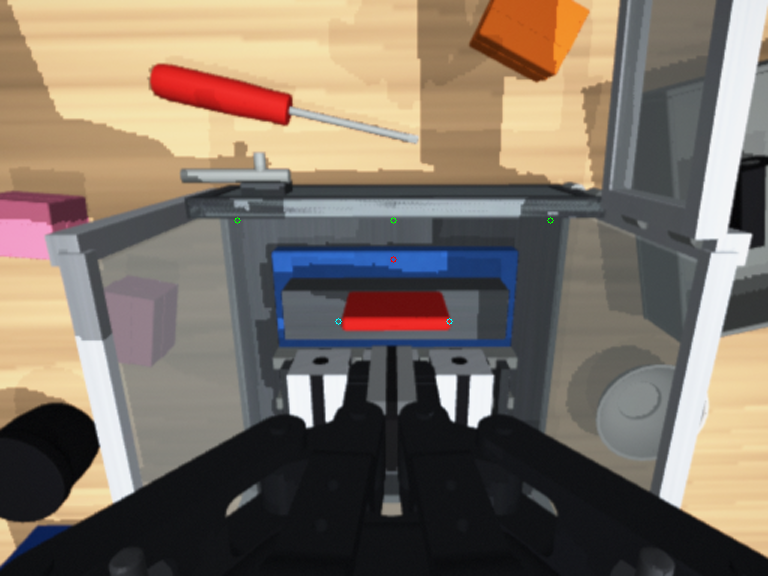

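Emit:
arm_command:
  targets:
    - [[-1,0,40],0,0]
    - [[-1,0,40],0,0]
    - [[-1,0,40],0,0]
    - [[0,0,31],0,0]
    - [[0,0,0],0,0]

```text
clock: 38.6
tool_pos: [0.5503, 0.1057, 0.0874]
tcp_rot: [-180.0, -0.2, 179.1]
contact_force: [-1.3, -0.1, -0.4]
opening: 0.001
```

Emit:
arm_command:
  targets:
    - [[-5,0,0],0,0]
    - [[-5,0,0],0,0]
    - [[0,0,0],0,0]

```text
clock: 38.98
tool_pos: [0.5632, 0.1056, 0.0906]
tcp_rot: [180.0, 0.2, 179.2]
contact_force: [-0.9, 0.1, -0.2]
opening: -0.0
```

Emit:
arm_command:
  targets:
    - [[-4,0,0],0,0]
    - [[-4,0,0],0,0]
    - [[-4,0,0],0,0]
    - [[-4,0,0],0,0]
    - [[0,0,0],0,0]

```text
clock: 39.6
tool_pos: [0.5763, 0.1054, 0.089]
tcp_rot: [-180.0, -0.1, 179.2]
contact_force: [-4.6, -0.0, 3.1]
opening: 0.001
```

Emit:
arm_command:
  targets:
    - [[-3,0,0],0,0]
    - [[-3,0,0],0,0]
    - [[-3,0,0],0,0]
    - [[0,0,0],0,0]

```text
clock: 40.1
tool_pos: [0.5839, 0.1052, 0.0889]
tcp_rot: [-180.0, -0.3, 179.2]
contact_force: [-8.3, 0.5, 4.6]
opening: -0.004
```

Emit:
arm_command:
  targets:
    - [[-3,0,0],0,0]
    - [[-2,0,0],0,0]
    - [[0,0,0],0,0]

```text
clock: 40.48
tool_pos: [0.5875, 0.1052, 0.0889]
tcp_rot: [-180.0, -0.4, 179.2]
contact_force: [-11.0, 0.1, 8.8]
opening: 0.0
```

Emit:
arm_command:
  targets:
    - [[-2,0,0],0,0]
    - [[-2,0,0],0,0]
    - [[0,0,0],0,0]

```text
clock: 40.85
tool_pos: [0.5876, 0.1052, 0.0884]
tcp_rot: [-180.0, -0.8, 179.2]
contact_force: [-18.8, -0.7, 14.6]
opening: -0.003
```

Emit:
arm_command:
  targets:
    - [[-2,0,0],0,0]
    - [[0,0,0],0,0]
    - [[0,0,0],0,0]

```text
clock: 41.22
tool_pos: [0.5876, 0.1052, 0.0884]
tcp_rot: [-179.9, -1.0, 179.2]
contact_force: [-25.0, -0.5, 20.4]
opening: -0.003
```

Emit:
arm_command:
  targets:
    - [[-2,0,0],0,0]
    - [[0,0,0],0,0]
    - [[0,0,0],0,0]

```text
clock: 41.6
tool_pos: [0.5876, 0.1051, 0.0884]
tcp_rot: [-179.9, -1.2, 179.2]
contact_force: [-29.5, -0.1, 24.2]
opening: 0.0
```

Run:
```python
from snap import *
i,im=snap("w25"); s=optics.read_camera("scene"); cv2.imwrite("pics/s25.png",s); zoom(s,260,170,390,300,4.5,"s25z.png"); zoom(im,0,0,512,384,1.5,"w25z.png")
```

```text
41.65 [0.5876 0.1051 0.0884] [-179.94   -1.23  179.23] [-28.3  -0.2  24.5] 0.0021602192349294345
```

View pics/s25z.png

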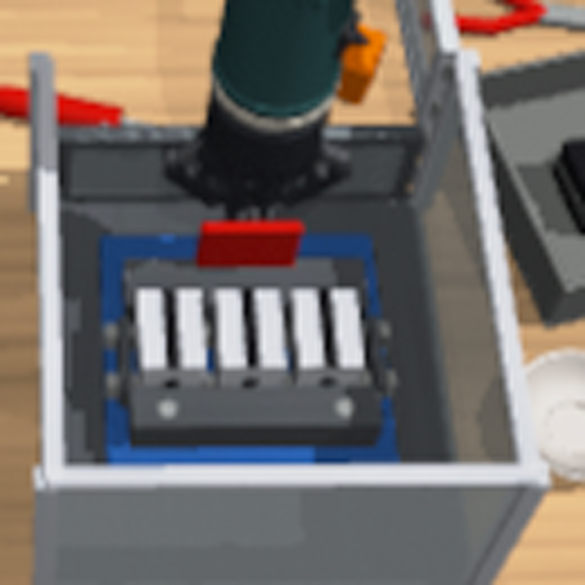

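View pics/w25z.png

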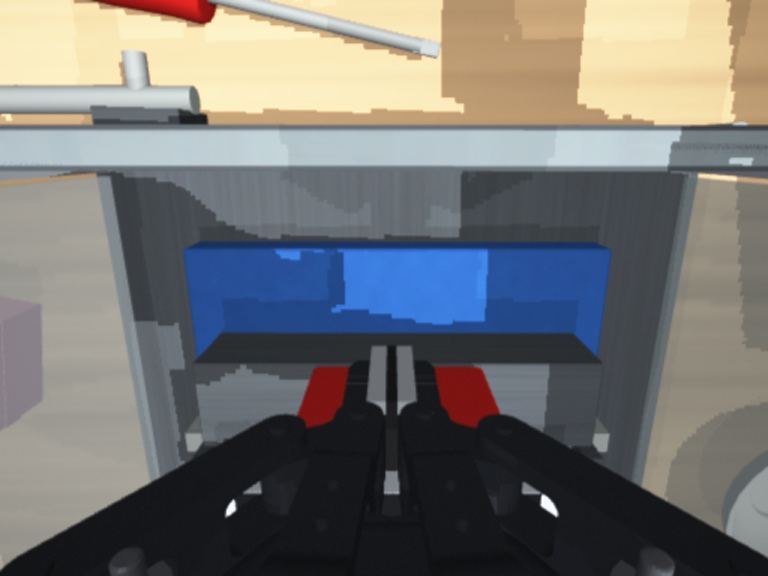

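Emit:
arm_command:
  targets:
    - [[10,0,0],0,0]
    - [[15,0,0],0,0]
    - [[5,0,0],0,0]
    - [[0,0,-40],0,0]
    - [[0,0,-60],0,0]

```text
clock: 42.32
tool_pos: [0.5685, 0.1053, 0.1887]
tcp_rot: [-180.0, -0.2, 179.2]
contact_force: [1.3, 0.0, 0.2]
opening: -0.004
```

Emit:
arm_command:
  targets:
    - [[0,0,-60],0,40]
    - [[0,0,-60],0,40]
    - [[0,0,0],0,40]

```text
clock: 42.7
tool_pos: [0.5735, 0.1057, 0.3155]
tcp_rot: [180.0, 0.7, 179.2]
contact_force: [0.2, 0.4, -0.1]
opening: 0.468
```

Run:
```python
from snap import *
i,im=snap("w26"); zoom(im,0,0,512,384,1.5,"w26z.png")
s=read_state()
for a in (86,88,90): print(a,leaf(40,235,148,a))
```

```text
42.75 [0.5716 0.1056 0.3123] [179.98   0.4  179.2 ] [-0.  -1.1 -0.9] 0.4687567401271756
86 [0.28223988 0.26775817 0.148     ]
88 [0.28332624 0.27600755 0.148     ]
90 [0.28469984 0.28421399 0.148     ]
```

View pics/w26z.png

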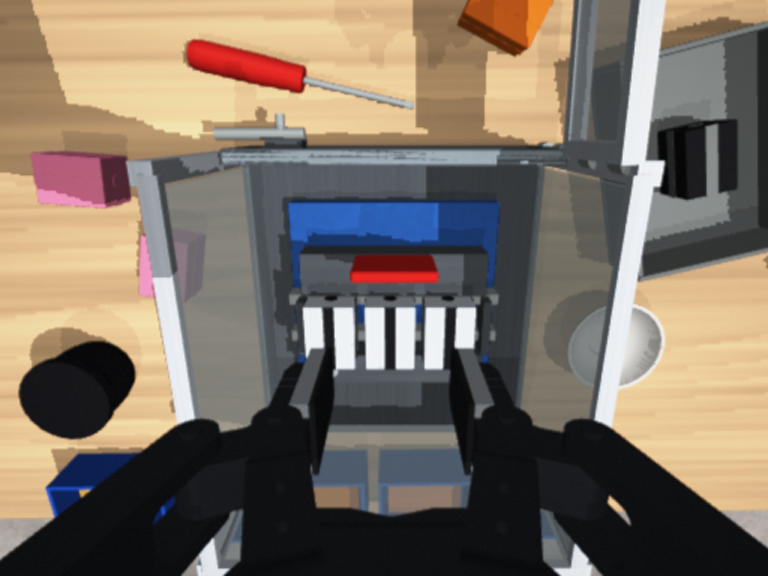

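Run:
```python
from h import *
plan([.283,.2745,.28],91.6,50,n=9)
```

```text
[[[32.3, 18.3, 3.6], 9.73, 50], [[35.0, 12.6, 3.6], 9.73, 50], [[36.6, 6.5, 3.6], 9.73, 50], [[37.2, 0.2, 3.6], 9.73, 50], [[36.7, -6.1, 3.6], 9.73, 50]]
[[[35.1, -12.2, 3.6], 9.73, 50], [[32.5, -17.9, 3.6], 9.73, 50], [[29.0, -23.2, 3.6], 9.73, 50], [[24.7, -27.8, 3.6], 9.73, 50]]
```

Emit:
arm_command:
  targets:
    - [[32,18,0],10,50]
    - [[35,13,0],10,50]
    - [[37,7,0],10,50]
    - [[37,0,0],10,50]
    - [[37,-6,0],10,50]

```text
clock: 43.38
tool_pos: [0.4082, 0.2017, 0.3075]
tcp_rot: [-179.9, -0.1, 128.9]
contact_force: [0.3, 1.5, -0.4]
opening: 0.584
```

Emit:
arm_command:
  targets:
    - [[35,-12,5],10,50]
    - [[32,-18,5],10,50]
    - [[29,-23,5],9,50]
    - [[25,-28,5],9,50]
    - [[0,0,0],0,50]

```text
clock: 44.0
tool_pos: [0.2811, 0.2796, 0.2875]
tcp_rot: [-179.8, 0.1, 91.3]
contact_force: [0.7, 0.2, 0.6]
opening: 0.584
```

Run:
```python
from snap import *
i,im=snap("w27"); zoom(im,0,0,512,384,1.5,"w27z.png")
L=[]
for a,c in((86,(255,0,0)),(88,(255,0,255)),(90,(0,255,0))): L+=[(leaf(40,235,122,a),c),(leaf(40,235,182,a),c),(leaf(5,264,191,a),c)]
marks(im,i,L,"w27z.png"); 
for a in(86,88): plan(leaf(40,235,160,a),179.2-a,50,n=3)
```

```text
44.05 [0.2827 0.2794 0.288 ] [-1.799e+02  9.000e-02  9.143e+01] [ 0.7 -0.4  0.4] 0.5846129701717586
[[[-3.9, -0.2, 42.7], -0.59, 50], [[-3.9, -0.3, 42.7], -0.59, 50], [[-3.9, -0.3, 42.7], -0.59, 50]]
[[[-1.2, 0.2, 42.7], 0.08, 50], [[-1.2, 0.2, 42.7], 0.08, 50], [[-1.2, 0.2, 42.7], 0.08, 50]]
```

View pics/w27z.png

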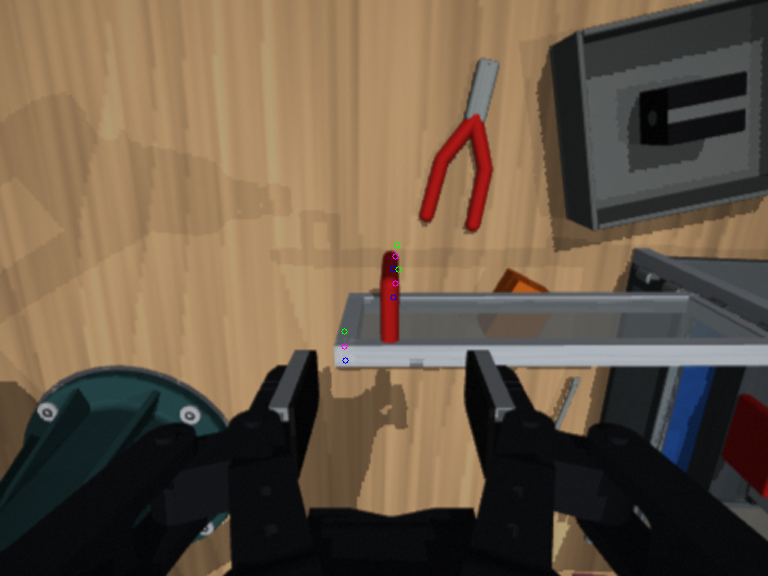

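Emit:
arm_command:
  targets:
    - [[-2,-1,40],0,50]
    - [[-2,0,40],0,50]
    - [[0,0,40],0,50]
    - [[0,0,19],0,50]
    - [[0,0,0],0,0]
  squeeze: 40

```text
clock: 44.68
tool_pos: [0.2827, 0.2743, 0.1487]
tcp_rot: [-179.8, 0.1, 91.2]
contact_force: [0.6, -0.2, 0.7]
opening: 0.388
```

Emit:
arm_command:
  targets:
    - [[0,0,0],0,0]
    - [[0,0,0],0,0]
    - [[0,0,0],0,0]
    - [[0,0,0],0,0]

```text
clock: 45.18
tool_pos: [0.2796, 0.2748, 0.1504]
tcp_rot: [-179.6, 0.1, 91.2]
contact_force: [-9.8, 1.2, 2.9]
opening: 0.12
```

Emit:
arm_command:
  targets:
    - [[-16.5,-2,0],-4,0]
    - [[-33,-3.3,0],-8,0]
    - [[-33,-3.3,0],-8,0]
    - [[-33,-3.3,0],-8,0]

```text
clock: 45.68
tool_pos: [0.2924, 0.1596, 0.1505]
tcp_rot: [-179.9, -0.0, 119.6]
contact_force: [2.1, 1.2, -12.5]
opening: 0.116
```

Emit:
arm_command:
  targets:
    - [[-33,-3.3,0],-8,0]
    - [[-33,-3.3,0],-8,0]
    - [[-33,-3.3,0],-8,0]
    - [[-33,-3.3,0],-8,0]

```text
clock: 46.18
tool_pos: [0.3708, 0.0536, 0.1506]
tcp_rot: [179.9, 0.0, 151.4]
contact_force: [7.6, 11.1, -16.3]
opening: 0.115
```

Emit:
arm_command:
  targets:
    - [[-33,-3.3,0],-8,0]
    - [[-33,-3.3,0],-8,0]
    - [[-16.5,-1.5,0],-4,0]
    - [[0,0,0],0,0]

```text
clock: 46.68
tool_pos: [0.4444, 0.0155, 0.1506]
tcp_rot: [180.0, 0.1, 171.2]
contact_force: [0.7, 3.4, -5.3]
opening: 0.119
```

Run:
```python
from h import *
s=read_state(); print(s["tool_pos"],s["tcp_rot"][2],s["opening"],s["contact_force"])
for a in(0,2,4,6,8): print(a,leaf(40,235,148,a))
```

```text
[0.44442493 0.01545189 0.15056176] 171.1682940202916 0.11850526371473867 [ 0.72419218  3.43854661 -5.31632519]
0 [0.47563642 0.00637731 0.148     ]
2 [0.46748292 0.00803648 0.148     ]
4 [0.45939228 0.00997919 0.148     ]
6 [0.45137437 0.01220307 0.148     ]
8 [0.44343896 0.01470542 0.148     ]
```

Emit:
arm_command:
  targets:
    - [[-12,-1.7,0],-3,0]
    - [[-12,-1.7,0],-3,0]
    - [[0,0,0],0,0]
    - [[0,0,0],0,0]

```text
clock: 47.18
tool_pos: [0.4659, 0.0098, 0.1506]
tcp_rot: [180.0, 0.0, 177.1]
contact_force: [1.9, 4.1, -5.6]
opening: 0.114
```

Emit:
arm_command:
  targets:
    - [[-5,-0.7,0],-1,0]
    - [[-2,-0.4,0],-0.5,0]
    - [[0,0,0],0,0]
    - [[0,0,0],0,0]

```text
clock: 47.68
tool_pos: [0.4735, 0.0083, 0.1505]
tcp_rot: [180.0, 0.0, 178.7]
contact_force: [0.4, 5.5, -4.2]
opening: 0.119
```

Run:
```python
from snap import *
i,im=snap("w28"); zoom(im,0,0,512,384,1.5,"w28z.png")
```

```text
47.725 [0.4735 0.0083 0.1505] [1.7997e+02 1.0000e-02 1.7872e+02] [ 0.3  6.3 -4. ] 0.11709109531099025
```

View pics/w28z.png

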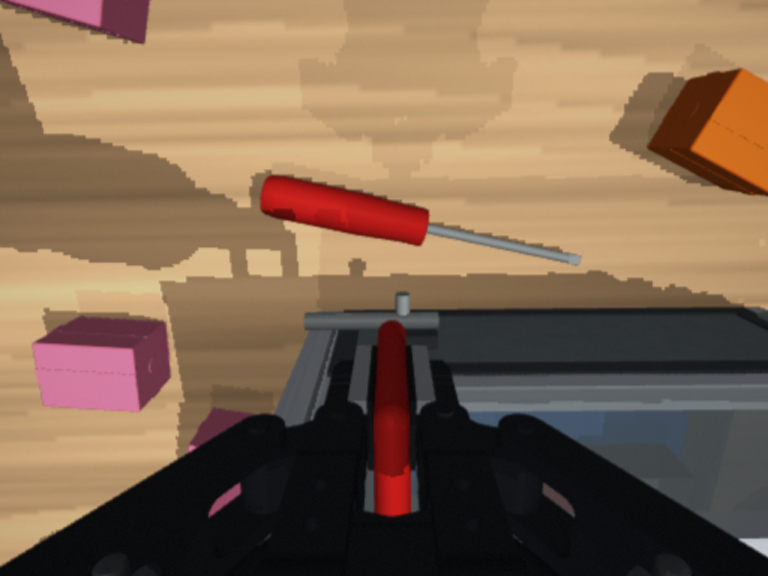

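Push further in small steps until the closing stop is felt.

Emit:
arm_command:
  targets:
    - [[-2,0,0],-0.4,0]
    - [[0,0,0],0,0]
    - [[0,0,0],0,0]

```text
clock: 48.1
tool_pos: [0.4734, 0.0083, 0.1505]
tcp_rot: [180.0, -0.2, 179.1]
contact_force: [-4.7, 4.4, 1.8]
opening: 0.114
```

Emit:
arm_command:
  targets:
    - [[-2,0,0],0,0]
    - [[0,0,0],0,0]
    - [[0,0,0],0,0]

```text
clock: 48.48
tool_pos: [0.4734, 0.0083, 0.1505]
tcp_rot: [180.0, -0.4, 179.1]
contact_force: [-10.7, 5.0, 7.5]
opening: 0.118
```

Emit:
arm_command:
  targets:
    - [[-2,0,0],0,0]
    - [[0,0,0],0,0]
    - [[0,0,0],0,0]

```text
clock: 48.85
tool_pos: [0.4734, 0.0083, 0.1504]
tcp_rot: [180.0, -0.6, 179.2]
contact_force: [-15.4, 3.5, 13.2]
opening: 0.117
```

Emit:
arm_command:
  targets:
    - [[3,0,0],0,0]
    - [[0,0,0],0,40]
    - [[0,0,0],0,40]
    - [[0,0,0],0,40]
    - [[0,0,-20],0,40]

```text
clock: 49.48
tool_pos: [0.4755, 0.0077, 0.1695]
tcp_rot: [-180.0, -0.2, 179.1]
contact_force: [0.6, 0.6, 0.7]
opening: 0.471
```

Emit:
arm_command:
  targets:
    - [[0,0,-50],0,40]
    - [[0,0,-60],0,40]
    - [[20,0,-60],0,40]
    - [[40,0,0],0,40]
    - [[0,0,0],0,40]

```text
clock: 50.1
tool_pos: [0.4148, 0.0087, 0.3405]
tcp_rot: [-180.0, 0.1, 179.1]
contact_force: [-0.0, -0.5, -0.3]
opening: 0.467
```

Run:
```python
from snap import *
i,im=snap("w29"); zoom(im,0,0,512,384,1.5,"w29z.png")
L=[]
for a,c in((0,(255,0,255)),(2,(0,255,0))): L+=[(leaf(40,235,122,a),c),(leaf(40,235,182,a),c),(leaf(5,264,191,a),c),(leaf(-5,264,191,a),c)]
marks(im,i,L,"w29z.png")
for n in("scene","side"): zoom(optics.read_camera(n),0,0,512,384,1.5,n+"29.png")
```

```text
50.15 [0.4161 0.0086 0.3401] [-1.7997e+02  7.0000e-02  1.7910e+02] [0.5 0.5 0.4] 0.471809436094547
```

View pics/w29z.png

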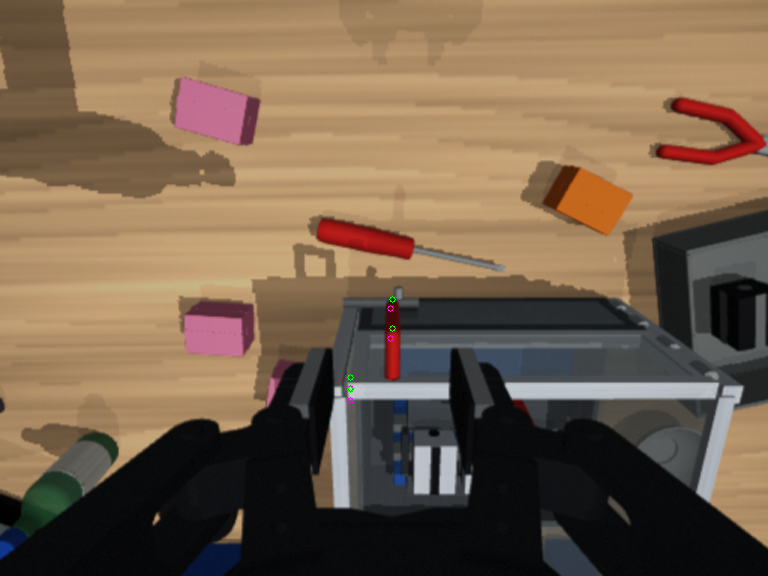

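View pics/scene29.png

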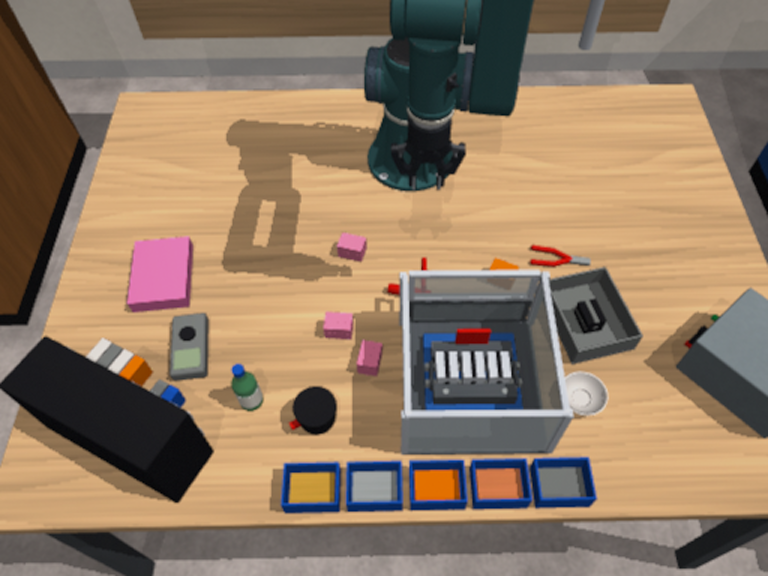

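View pics/side29.png

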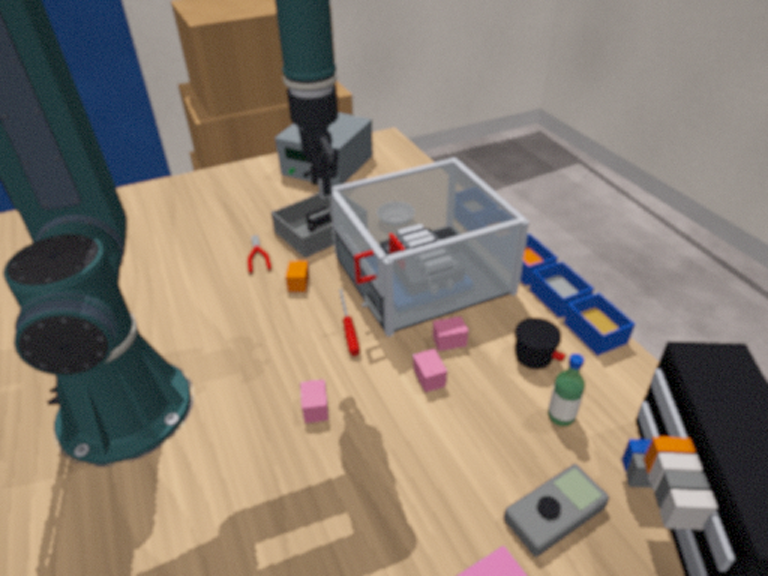

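Run:
```python
from h import *
im=cv2.imread("pics/w29.png"); zoom(im,200,190,512,290,2.5,"w29c.png")
s=read_state(); print(s["tool_pos"],s["joint_velocities"].round(2))
```

```text
[0.4172646  0.00854996 0.33949676] [ 0.06  0.94 -0.27  0.09  0.09 -0.1 ]
```

View pics/w29c.png

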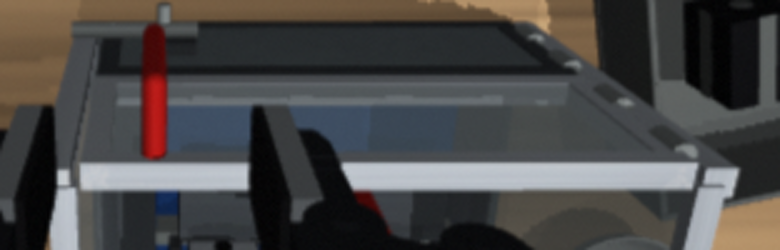

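```bash
python3 -c "
from rig import bot
print(bot.job_done())"
```

```text
the job is handed in; nothing more can be done
None
```

The job is done and handed in at about 50 s of the 210 s allowed. In order:

1. **Door opened:** I swung the upper half door to about 88°. I did not touch the lower half or its bolt.
2. **Finished piece:** I moved it from the vise into the grey tote.
3. **Blocks:** All three aluminium blocks now lie on the parallels, long sides from jaw to jaw, at about y = -57, -5 and +49 mm.
4. **Clamping:** I pushed the sliding jaw until it stopped moving, with about 29 N on the plate. The scene picture shows all three blocks held against the fixed jaw.
5. **Door closed:** I pushed the upper half door to its stop, let go and drew the gripper clear.

**Last checks:** The final pictures show the piece in the tote, the blocks clamped, and the other things on the bench where they were. The gripper touches nothing.

**One disagreement:** With the door at its stop, the handle was about 2 mm from where my guard fit puts it. The marker overlay left the closed angle uncertain between 0 and 2°. I took the door as closed because it had met a firm stop and its top edge lines up with both posts. The 2 mm is within the camera calibration error.

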